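# Change over the jars on a lab drying rack

## Robot

A 6-joint arm with a two-finger parallel gripper is mounted at the origin on the work surface. World frame = base frame: x ahead of the robot, y to its left, z up, the work surface at z = 0. Lengths are in m, angles in degrees, forces in N, time in s.
With the tool pointing down it reaches from about 0.3 to 0.75 m from the base axis. Payload 8.5 kg.
Tool frame: the origin (TCP) lies on the mounting face of the last link; the fingertips stand 173 mm ahead of it and the grasp point (between the pads) lies 155 mm ahead of it (env.tips_ahead is the distance from the TCP to the fingertips, in m); z points along the fingers, x is the direction in which the jaws open and shut, and the axes are right-handed (so a half turn about z gives the same grasp; the last joint's range is limited). The gripper opens to 85 mm and grips with 20 to 120 N. Pads are 22 mm wide; open, the fingers measure 114 mm over their backs; the gripper's body (76 mm by 85 mm) begins 54 mm behind the grasp point. The pads swing forward as they close: fully open they stand 13 mm farther back than shut.
Start: joints at [-84.758, 21.807, 74.336, -0, 83.858, -12.336], TCP at [0.166, -0.524, 0.405] pointing down, gripper open.
Joint ranges: [-178.18, 178.18], [-50.72, 133.34], [12.68, 142.11], [-81.47, 261.47], [9.98, 163.14], [-165.26, 165.26]. Speed limits (degrees/s): [136.94, 136.94, 180, 180, 180, 180].

## Interface

Orientations are given as a 3x3 rotation matrix whose columns are the frame's x, y, z axes.
In Python, from rig import env gives the robot as it stands. The module is installed in compiled form; this text tells all that it offers.
- The arm moves only by the tool step_arm, never from a script. Its argument "increments" is a list of rows, each an object of numbers: "x", "y", "z": the shift along the tool's x, y, z in cm; "wx", "wy", "wz": the turn, a rotation vector about the tool's x, y, z in rad; "gripper": the finger opening in cm, from 0 to 8.54. A call has 1 to 20 rows; each row shifts and turns the commanded pose from where the row before left it, along the tool's axes as they then stand; what a row does not reach is not made up. A row lasts 1/10 s, in which the tool goes at most 50 mm and 8.59 degrees, less where a joint would pass 70% of its speed; a pose out of reach is approached as far as the arm can. A call with a gripper value outside its range is refused whole. The fingers move at their own pace and stop on an object; "newtons" is the grip in N (left out, the last holds). Time passes only in rows, so rows that do not move let the fingers close. It gives the time, the measured TCP pose, the force and the opening at its end, in the units of the state.
- env.observe(): the state, without advancing time (a new reading comes with each control period).
- env.get_image(name): name is "scene" or "top" or "wrist"; returns a dict with "color" (384x512x3 uint8, blue, green, red), "camera_matrix" (3x3 intrinsics, pixels), "rvec" (rotation vector, rad) and "tvec" (3), from world to camera coordinates, as OpenCV has them. Camera axes: x right, y down, z forward; pixel columns grow to the right and rows downward; lengths in m; the calibration is good to about 2 mm. A picture is of the moment at which its call begins. There is no depth.
- env.close_job(): hands the job in, once; it reports no verdict.
The state is a dict: "time_s": time; "q": joint angles; "qvel": joint speeds; "joint_efforts": joint torques, N m; "position": TCP position; "tool_rot": TCP orientation; "ft_force": force on the tool from outside, world axes, zero at the start; "wrist_torque": the same for the moment, N m; "grip_width": finger opening in m.
Only numpy, scipy, OpenCV 4.12 (cv2) and the standard library are available. Lean on these libraries where they do the work, as an engineer would, in place of code of your own. Each camera call takes 0.05 s, during which the arm holds its last target. There are 200 camera calls.

## Task

Any jar already hanging on the drying rack is dry: take it off and stand it mouth down in the aluminium storage tray. Push the drip tray fully home under the rack before any washed jar is brought over the rack, then turn each washed jar lying on the black mat upside down over an empty peg of its own size (tall jar on a tall peg, short jar on a short peg) until its rim rests on the rack. Leave everything released, and do not disturb the bottle, the cork ring or the beaker.

Things in the scene. Friction and masses are not known exactly. Their poses are not given: they have to be found in the camera images.
- rack: Drying rack fixed to the bench: steel slatted bridge 130 mm deep (its x), 420 mm wide (its y), top face 55 mm above the bench, carrying a row of four upright black pegs 105 mm apart along its y. Origin on the bench under its centre; -x is its front (drip tray side, towards the robot), z up.
- drip_tray (a joint): Travel of the shallow grey drip tray (120 x 385 mm, upper edge 34 mm above the bench) that slides under the rack's bridge: 0 = fully home, positive = metres pulled out of the rack's front (up to 0.075). Slides stiffly (about 2 N) and stays where it is left; it can be pushed or pulled by its bar.
- drip_tray_handle (a point): Middle of the drip tray's steel bar handle: a level bar 120 mm long along the rack's y, about 10 mm thick, 35 mm in front of the tray's front wall, 24 mm above the bench. Moves with the tray.
- peg_tall_a: A tall black drying peg on the rack: 26 mm diameter, 90 mm high, its top 14 mm tapering to 12 mm diameter. Origin at its foot on the rack's top face, z up. Which of the four places on the rack it has varies.
- peg_tall_b: The other tall peg, same as peg_tall_a.
- peg_short_a: A short black drying peg on the rack: 26 mm diameter, 55 mm high, same taper; origin at its foot on the rack's top face. Its place on the rack varies too.
- peg_short_b: The other short peg, same as peg_short_a.
- mat: Black rubber draining mat 170 x 480 x 3 mm, fixed on the bench; washed jars lie on it. Origin under its centre, x its short side, pointing away from the robot.
- store: Shallow aluminium storage tray fixed to the bench, 100 (x) x 240 (y) mm, rim 22 mm high, walls and floor 4 to 5 mm thick. Origin under its centre.
- reagent: Bystander: closed amber bottle, 70 mm diameter, 150 mm high, standing on the bench. Origin at its underside.
- cork_ring: Bystander: cork ring 90 mm outside diameter, 28 mm high, lying on the bench. Origin at its underside.
- beaker: Bystander: glass beaker 72 mm across, 85 mm high, standing on the bench. Origin at its underside.
- wet_tall_a: Washed white plastic tall jar, square 52 x 52 mm outside, 115 mm long, walls 4 mm, floor 4 to 5 mm, open at one end, about 120 g. At the start it lies on the mat with its mouth pointing roughly towards the robot. Its own x axis is the jar's axis, pointing from the mouth to the closed end; origin mid-length on the wall lying on the mat (axis 26 mm above it along its z). Absent in some starts.
- wet_tall_a_mouth (a point): Centre of that jar's open rim, on its axis.
- wet_tall_b: Washed white plastic tall jar, square 52 x 52 mm outside, 115 mm long, walls 4 mm, floor 4 to 5 mm, open at one end, about 120 g. At the start it lies on the mat with its mouth pointing roughly towards the robot. Its own x axis is the jar's axis, pointing from the mouth to the closed end; origin mid-length on the wall lying on the mat (axis 26 mm above it along its z). Absent in some starts.
- wet_tall_b_mouth (a point): Centre of that jar's open rim, on its axis.
- wet_short_a: Washed white plastic short jar, square 52 x 52 mm outside, 80 mm long, walls 4 mm, floor 4 to 5 mm, open at one end, about 90 g. At the start it lies on the mat with its mouth pointing roughly towards the robot. Its own x axis is the jar's axis, pointing from the mouth to the closed end; origin mid-length on the wall lying on the mat (axis 26 mm above it along its z). Absent in some starts.
- wet_short_a_mouth (a point): Centre of that jar's open rim, on its axis.
- wet_short_b: Washed white plastic short jar, square 52 x 52 mm outside, 80 mm long, walls 4 mm, floor 4 to 5 mm, open at one end, about 90 g. At the start it lies on the mat with its mouth pointing roughly towards the robot. Its own x axis is the jar's axis, pointing from the mouth to the closed end; origin mid-length on the wall lying on the mat (axis 26 mm above it along its z). Absent in some starts.
- wet_short_b_mouth (a point): Centre of that jar's open rim, on its axis.
- dry_tall: Dry white plastic tall jar, square 52 x 52 mm outside, 115 mm long, walls 4 mm, hanging at the start mouth down over a tall peg. Origin at the centre of its open rim, z axis from the mouth to the closed end (up). Absent in some starts.
- dry_short: Dry white plastic short jar, square 52 x 52 mm outside, 80 mm long, walls 4 mm, hanging at the start mouth down over a short peg. Origin at the centre of its open rim, z axis from the mouth to the closed end (up). Absent in some starts.
There are look-alikes about, which are no part of the job. What is shaped like the dry_short but green or pink is not meant.

How it is judged (in metres and radians):
On the way, in this order (a step that is already met when the one before it is completed fails the run):
1. the drip tray is fully home while no washed jar is over the rack yet (value of joint drip_tray below 0.006 m and not (x of wet_tall_a_mouth in the frame of rack between -0.065 and 0.065 m and y of wet_tall_a_mouth in the frame of rack between -0.21 and 0.21 m) and not (x of wet_tall_b_mouth in the frame of rack between -0.065 and 0.065 m and y of wet_tall_b_mouth in the frame of rack between -0.21 and 0.21 m) and not (x of wet_short_a_mouth in the frame of rack between -0.065 and 0.065 m and y of wet_short_a_mouth in the frame of rack between -0.21 and 0.21 m) and not (x of wet_short_b_mouth in the frame of rack between -0.065 and 0.065 m and y of wet_short_b_mouth in the frame of rack between -0.21 and 0.21 m)), for 0.2 s.
2. every washed jar hangs mouth down on an own-size peg, rim on the rack (((distance between wet_tall_a_mouth and peg_tall_a below 0.018 m and angle between the x axis of wet_tall_a and the z axis of peg_tall_a, either way round below 0.1 rad) or (distance between wet_tall_a_mouth and peg_tall_b below 0.018 m and angle between the x axis of wet_tall_a and the z axis of peg_tall_b, either way round below 0.1 rad)) and linear speed of each of wet_tall_a, wet_tall_b, wet_short_a, wet_short_b below 0.03 m/s and ((distance between wet_tall_b_mouth and peg_tall_a below 0.018 m and angle between the x axis of wet_tall_b and the z axis of peg_tall_a, either way round below 0.1 rad) or (distance between wet_tall_b_mouth and peg_tall_b below 0.018 m and angle between the x axis of wet_tall_b and the z axis of peg_tall_b, either way round below 0.1 rad)) and ((distance between wet_short_a_mouth and peg_short_a below 0.018 m and angle between the x axis of wet_short_a and the z axis of peg_short_a, either way round below 0.1 rad) or (distance between wet_short_a_mouth and peg_short_b below 0.018 m and angle between the x axis of wet_short_a and the z axis of peg_short_b, either way round below 0.1 rad)) and ((distance between wet_short_b_mouth and peg_short_a below 0.018 m and angle between the x axis of wet_short_b and the z axis of peg_short_a, either way round below 0.1 rad) or (distance between wet_short_b_mouth and peg_short_b below 0.018 m and angle between the x axis of wet_short_b and the z axis of peg_short_b, either way round below 0.1 rad))), for 0.2 s.
At the end, for the whole second after the job is handed in: Drip tray home (within 6 mm). Each washed jar present hangs mouth down on a peg of its size, rim centre within 18 mm of the peg's foot, axis within 0.1 rad. Each dry jar present stands mouth down on the storage tray's floor, within 0.1 rad of upright. All at rest and released (all of step 2 and value of joint drip_tray below 0.006 m and x of dry_tall in the frame of store between -0.05 and 0.05 m and y of dry_tall in the frame of store between -0.12 and 0.12 m and z of each of dry_tall, dry_short in the frame of store below 0.012 m and angle between the z axis of each of dry_tall, dry_short and the z axis of store, either way round below 0.1 rad and linear speed of each of dry_tall, dry_short below 0.03 m/s and angle between each of dry_tall, dry_short's own z axis and vertical below 0.1 rad and x of dry_short in the frame of store between -0.05 and 0.05 m and y of dry_short in the frame of store between -0.12 and 0.12 m); the robot touches nothing.
It fails at once if a bystander (bottle, cork ring, beaker) is moved more than 30 mm (distance of any of reagent, cork_ring, beaker from where it was at the start of the episode above 0.03 m).
It fails at once if a washed jar is brought over the rack while the drip tray is out (more than 15 mm) (value of joint drip_tray above 0.015 m and ((x of wet_tall_a_mouth in the frame of rack between -0.065 and 0.065 m and y of wet_tall_a_mouth in the frame of rack between -0.21 and 0.21 m) or (x of wet_tall_b_mouth in the frame of rack between -0.065 and 0.065 m and y of wet_tall_b_mouth in the frame of rack between -0.21 and 0.21 m) or (x of wet_short_a_mouth in the frame of rack between -0.065 and 0.065 m and y of wet_short_a_mouth in the frame of rack between -0.21 and 0.21 m) or (x of wet_short_b_mouth in the frame of rack between -0.065 and 0.065 m and y of wet_short_b_mouth in the frame of rack between -0.21 and 0.21 m))).
Of wet_tall_a, wet_tall_b, wet_short_a, wet_short_b only 3 to 4 are there at a start; the rules pass over those that are not, and their reading is None.
Of dry_tall, dry_short only 1 to 2 are there at a start; the rules pass over those that are not, and their reading is None.
At some moment in a run one of wet_tall_a, wet_tall_b, wet_short_a, wet_short_b may be knocked a few centimetres aside while the robot is not near it.
Once in a run the grip may slacken for a moment while it holds something.
It also fails if it takes over 210 s, if anything falls off the work surface, if the arm or the gripper's body presses on something with over 40 N, if the wrist force passes 120 N, or if a joint passes its speed limit or range.

## Working session

There is one attempt and no reset: what is moved stays moved. The work goes in short steps, Python scripts to look and compute and a tool call to move; the robot and the scene stay as the last step left them, time stands still between calls to the robot, and variables do not carry over. Pictures are saved under pics/ and viewed, about 12 in all and at most 16, crops included, and the job is handed in when it is done.

Besides the shell and the picture viewer there is one more tool, called after ">>>" by a JSON object that holds its "name" and its "arguments", one argument or row to a line. step_arm: Moves the arm, as the interface text tells. Its arguments: {"type":"object","properties":{"increments":{"type":"array"},"newtons":{"type":"number"}},"required":["increments"]}

```bash
mkdir -p pics; cat > h.py <<'E'
import numpy as np, cv2
from rig import env
def shot(name,fn=None):
    im=env.get_image(name)
    if fn: cv2.imwrite('pics/'+fn,im['color'])
    return im
def ray(im,u,v):
    R,_=cv2.Rodrigues(np.array(im['rvec'],float)); K=np.array(im['camera_matrix'],float); t=np.array(im['tvec'],float).ravel()
    d=R.T@np.linalg.solve(K,[u,v,1.]); return -R.T@t,d
def onz(im,u,v,z):
    o,d=ray(im,u,v); return o+d*(z-o[2])/d[2]
def proj(im,p):
    return cv2.projectPoints(np.array(p,float).reshape(-1,1,3),np.array(im['rvec'],float),np.array(im['tvec'],float),np.array(im['camera_matrix'],float),None)[0].reshape(-1,2)
E
python3 - <<'E'
from h import *
import pickle
a=shot('top','top1.png');b=shot('scene','scene1.png')
pickle.dump((a,b),open('im1.pkl','wb'))
for i in(a,b):
    o,_=ray(i,0,0);print(o,i['camera_matrix'][0][0])
print(env.observe())
E
```

```text
[0.43728985 0.07220249 1.20106482] 357.03193688181284
[1.38718625 0.18609437 1.20945315] 493.90632170630994
{'time_s': 0.1, 'q': array([-8.47577121e+01,  2.18373103e+01,  7.43801799e+01,  1.21971135e-03,
        8.38590927e+01, -1.23373435e+01]), 'qvel': array([ 0.00614883, -0.07410969, -0.20011307, -0.03470032, -0.0063615 ,
        0.03353141]), 'joint_efforts': array([ 3.28942158e-03, -4.49223840e+01, -2.31655365e+01, -1.83925545e-04,
        3.75338175e-03, -8.91987241e-06]), 'position': array([ 0.16609802, -0.52427227,  0.40417304]), 'tool_rot': array([[ 3.02028764e-01, -9.53298807e-01, -1.01046709e-04],
       [-9.53297924e-01, -3.02028626e-01,  1.33296598e-03],
       [-1.30123388e-03, -3.06266451e-04, -9.99999106e-01]]), 'ft_force': array([-0.97012955,  0.37659491, -0.75136299]), 'wrist_torque': array([-0.02497873, -0.00334223,  0.03728555]), 'grip_width': 0.08537793675408605}
```

View pics/top1.png

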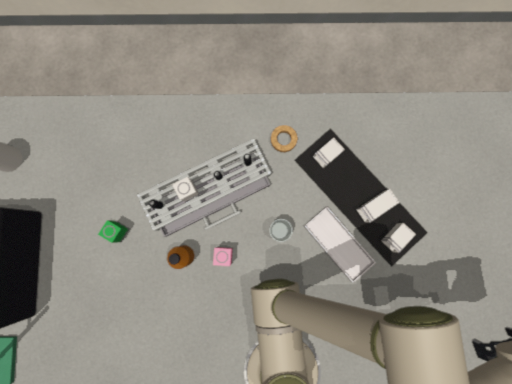

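View pics/scene1.png

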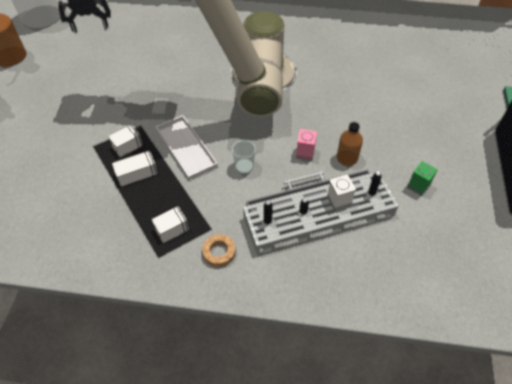

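Top view: dry jar at (184,187) on the rack. Look-alikes are the pink box at (222,256) and the green one at (112,231), which are coloured and so excluded. Washed jars lie on the mat at (328,152), (378,205) and (400,237). Free pegs are at (155,204), (218,175) and (249,159). Store tray is at (340,243), beaker (280,229), cork ring (284,138), bottle (180,257), tray handle (222,215). I'll view one close crop to check, and measure.

```bash
python3 - <<'E'
from h import *
import pickle
a,b=pickle.load(open('im1.pkl','rb'))
A=a['color'];B=b['color']
c1=cv2.resize(A[125:285,130:440],None,fx=2.5,fy=2.5,interpolation=cv2.INTER_CUBIC)
cv2.imwrite('pics/crop1.png',c1)
c2=cv2.resize(B[110:260,90:400],None,fx=2.5,fy=2.5,interpolation=cv2.INTER_CUBIC); cv2.imwrite('pics/crop2.png',c2)
hsv=cv2.cvtColor(A,cv2.COLOR_BGR2HSV)
# mat
m=((hsv[...,2]<45)).astype(np.uint8); m[:,:290]=0;m[270:]=0;m[:120]=0;m[:,440:]=0
w=((hsv[...,2]>185)&(hsv[...,1]<40)).astype(np.uint8);w2=w.copy(); w2[:,:130]=0;w2[285:]=0;w2[:110]=0
for nm,mm,z in(('mat',m,.003),('white',w2,.05)):
    for c in cv2.findContours(mm,cv2.RETR_EXTERNAL,cv2.CHAIN_APPROX_NONE)[0]:
        if cv2.contourArea(c)<60: continue
        r=cv2.minAreaRect(c); bx=cv2.boxPoints(r)
        P=np.array([onz(a,*q,z)[:2] for q in bx]); print(nm,r[0],P.mean(0).round(3),np.linalg.norm(P[0]-P[1]).round(3),np.linalg.norm(P[1]-P[2]).round(3),P.round(3).tolist())
E
```

```text
mat (360.84619140625, 196.7307891845703) [ 0.558 -0.275] 0.167 0.475 [[0.682, -0.06], [0.793, -0.184], [0.43, -0.49], [0.326, -0.366]]
white (354.0999755859375, 272.6999816894531) [ 0.309 -0.231] 0.05 0.04 [[0.316, -0.2], [0.337, -0.246], [0.301, -0.262], [0.28, -0.217]]
white (401.0, 236.50001525878906) [ 0.421 -0.387] 0.072 0.051 [[0.415, -0.343], [0.463, -0.396], [0.426, -0.43], [0.378, -0.378]]
white (328.5235595703125, 231.19410705566406) [ 0.44  -0.155] 0.096 0.126 [[0.458, -0.078], [0.519, -0.152], [0.421, -0.232], [0.362, -0.158]]
white (380.5384216308594, 204.30770874023438) [ 0.525 -0.327] 0.11 0.051 [[0.517, -0.267], [0.576, -0.36], [0.532, -0.386], [0.473, -0.293]]
white (189.4000244140625, 201.30003356933594) [0.541 0.291] 0.288 0.038 [[0.494, 0.428], [0.622, 0.17], [0.588, 0.153], [0.461, 0.411]]
white (182.00001525878906, 188.5) [0.583 0.316] 0.065 0.062 [[0.596, 0.359], [0.625, 0.301], [0.57, 0.273], [0.541, 0.331]]
white (330.0, 151.00001525878906) [ 0.702 -0.169] 0.072 0.051 [[0.696, -0.126], [0.746, -0.177], [0.709, -0.212], [0.659, -0.161]]
```

View pics/crop1.png

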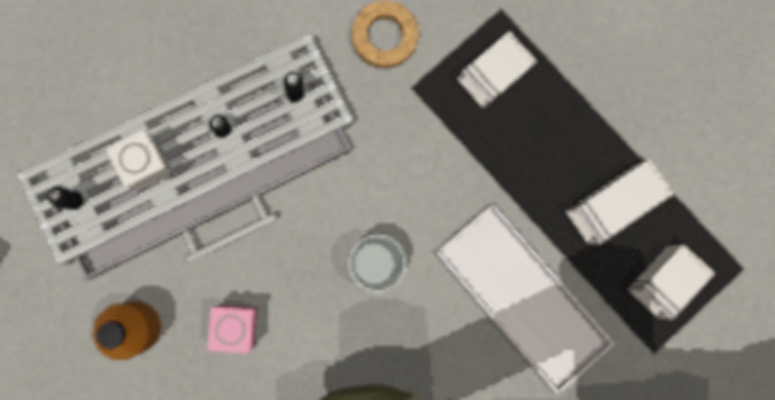

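View pics/crop2.png

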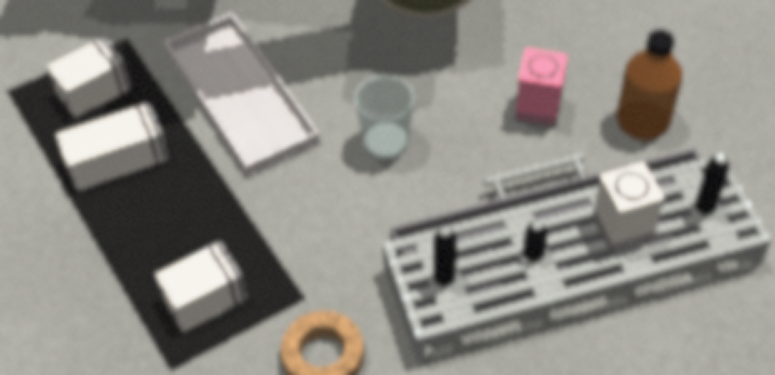

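Crop 1 (2.5x, offset 130,125): two short jars on the mat at (498,70) and (675,280), one tall at (620,200), all with mouths at the lower left, towards the robot. The dry jar at (135,158) is white and on the rack. Free pegs are tall (66,197), short (220,125) and tall (294,86). The tray is clearly out, handle at about (232,235). The scene crop shows the same: tall pegs at both ends, short peg at (535,242), dry short jar at (630,200).

```bash
python3 - <<'E'
from h import *
import pickle
a,b=pickle.load(open('im1.pkl','rb'))
A=a['color'];B=b['color']
C=lambda u,v:(u/2.5+130,v/2.5+125)
S=lambda u,v:(u/2.5+90,v/2.5+110)
for n,p,z in[('rackTL',(20,176),.055),('rackTR',(315,38),.055),('rackBR',(355,120),.055),('rackBL',(58,262),.055),('handleL',(190,256),.024),('handleR',(276,215),.024),('trayBL',(90,277),.034),('trayBR',(352,150),.034),('beaker',(377,263),.085),('bottle',(110,332),.15),('pink',(231,329),.08),('cork',(385,34),.028),('dry',(135,158),.135),('jarfar',(502,66),.055),('jartall',(622,199),.055),('jarnear',(680,277),.055)]:
    print(n,onz(a,*C(*p),z)[:2].round(3))
print('scene')
for n,p,z in[('r1',(388,238),.055),('r2',(420,335),.055),('r3',(768,240),.055),('dry',(632,186),.135),('short tip',(535,226),.11),('tallR tip',(445,232),.145),('tallL tip',(716,157),.145)]:
    print(n,onz(b,*S(*p),z)[:2].round(3))
# triangulated rack from corners
TL,TR,BR,BL=[onz(a,*C(*p),.055)[:2] for p in((20,176),(315,38),(355,120),(58,262))]
c=(TL+TR+BR+BL)/4; y=(TL+BL-TR-BR); y/=np.linalg.norm(y); x=np.array([y[1],-y[0]])
print('rack',c,np.degrees(np.arctan2(x[1],x[0])),[np.linalg.norm(q) for q in(TL-TR,BL-BR,TL-BL,TR-BR)])
for k in(.1575,.0525,-.0525,-.1575):
    p=c+k*y; print(k,p.round(3))
    for h in (.055,.11,.145): print('  ',((proj(a,[*p,h])[0]-[130,125])*2.5).round(0),((proj(b,[*p,h])[0]-[90,110])*2.5).round(0))
h=(onz(a,*C(190,256),.024)+onz(a,*C(276,215),.024))[:2]/2
print('handle in rack', (h-c)@x,(h-c)@y)
E
```

```text
rackTL [0.561 0.456]
rackTR [0.74  0.075]
rackBR [0.63  0.024]
rackBL [0.451 0.405]
handleL [0.457 0.241]
handleR [0.509 0.128]
trayBL [0.431 0.369]
trayBR [0.593 0.027]
beaker [0.445 0.   ]
bottle [0.368 0.315]
pink [0.366 0.182]
cork [ 0.751 -0.02 ]
dry [0.573 0.292]
jarfar [ 0.7  -0.17]
jartall [ 0.523 -0.319]
jarnear [ 0.423 -0.388]
scene
r1 [0.627 0.034]
r2 [0.745 0.088]
r3 [0.57  0.457]
dry [0.576 0.295]
short tip [0.626 0.196]
tallR tip [0.67  0.103]
tallL tip [0.532 0.382]
rack [0.59537147 0.23983115] 25.1287032392835 [np.float64(0.42141402712869797), np.float64(0.4211370078365697), np.float64(0.12209476751568847), np.float64(0.12107857589121801)]
0.1575 [0.528 0.382]
   [ 77. 201.] [701. 203.]
   [ 65. 197.] [710. 174.]
   [ 56. 195.] [716. 155.]
0.0525 [0.573 0.287]
   [151. 166.] [616. 225.]
   [143. 160.] [622. 197.]
   [137. 157.] [627. 177.]
-0.0525 [0.618 0.192]
   [225. 131.] [529. 248.]
   [221. 124.] [532. 220.]
   [217. 119.] [535. 201.]
-0.1575 [0.662 0.097]
   [298.  96.] [439. 271.]
   [297.  88.] [440. 243.]
   [297.  82.] [440. 225.]
handle in rack -0.12499795880882515 -0.0020687893782115915
```

```bash
cat >> h.py <<'E'
from scipy.spatial.transform import Rotation as Ro
def down(az,tilt=0,taz=None):
    """tool x at azimuth az (deg), z down"""
    c,s=np.cos(np.radians(az)),np.sin(np.radians(az)); return np.array([[c,s,0],[s,-c,0],[0,0,-1.]])
def rows(p0,R0,p1,R1,n):
    "constant row (cm, rad) repeated n times from pose 0 to pose 1"
    w=Ro.from_matrix(R0.T@R1).as_rotvec()/n; d=Ro.from_rotvec(w).as_matrix()
    M=sum(np.linalg.matrix_power(d,k) for k in range(n))
    return np.r_[np.linalg.solve(M,R0.T@(np.array(p1)-p0))*100,w]
def log():
    s=env.observe()
    open('log.txt','a').write(repr(list(s['q'])+list(s['position'])+list(s['tool_rot'].ravel()))+'\n'); return s
def plan(*tg):
    s=log(); p,R=s['position'],s['tool_rot']
    print('t',s['time_s'],'p',p.round(4),'q',s['q'].round(1),'w',round(s['grip_width'],4),'F',s['ft_force'].round(1))
    for q,Q,n in tg:
        Q=R if Q is None else Q
        r=rows(p,R,q,Q,n); print(n,'x',r.round(3),'len',np.linalg.norm(r[:3]).round(2),'deg',np.degrees(np.linalg.norm(r[3:])).round(2)); p,R=np.array(q),Q
E
python3 - <<'E'
from h import *
D=down(-65)
plan(([.442,.166,.40],D,19),([.442,.166,.19],D,5))
E
```

```text
t 0.1 p [ 0.1661 -0.5243  0.4042] q [-84.8  21.8  74.4   0.   83.9 -12.3] w 0.0854 F [-1.   0.4 -0.8]
19 x [-2.869 -2.664  0.024 -0.     0.    -0.007] len 3.92 deg 0.39
5 x [0.  0.  4.2 0.  0.  0. ] len 4.2 deg 0.0
```

>>> {"name": "step_arm", "arguments": {
  "increments": [
    {"x":-2.87,"y":-2.66,"z":0.02,"wz":-0.007,"gripper":0},
    {"x":-2.87,"y":-2.66,"z":0.02,"wz":-0.007},
    {"x":-2.87,"y":-2.66,"z":0.02,"wz":-0.007},
    {"x":-2.87,"y":-2.66,"z":0.02,"wz":-0.007},
    {"x":-2.87,"y":-2.66,"z":0.02,"wz":-0.007},
    {"x":-2.87,"y":-2.66,"z":0.02,"wz":-0.007},
    {"x":-2.87,"y":-2.66,"z":0.02,"wz":-0.007},
    {"x":-2.87,"y":-2.66,"z":0.02,"wz":-0.007},
    {"x":-2.87,"y":-2.66,"z":0.02,"wz":-0.007},
    {"x":-2.87,"y":-2.66,"z":0.02,"wz":-0.007},
    {"x":-2.87,"y":-2.66,"z":0.02,"wz":-0.007},
    {"x":-2.87,"y":-2.66,"z":0.02,"wz":-0.007},
    {"x":-2.87,"y":-2.66,"z":0.02,"wz":-0.007},
    {"x":-2.87,"y":-2.66,"z":0.02,"wz":-0.007},
    {"x":-2.87,"y":-2.66,"z":0.02,"wz":-0.007},
    {"x":-2.87,"y":-2.66,"z":0.02,"wz":-0.007},
    {"x":-2.87,"y":-2.66,"z":0.02,"wz":-0.007},
    {"x":-2.87,"y":-2.66,"z":0.02,"wz":-0.007},
    {"x":-2.87,"y":-2.66,"z":0.02,"wz":-0.007},
    {}
  ]
}}

```text
invalid input at $.increments[0]: expected keys x, y, z, wx, wy, wz, gripper
```

```bash
python3 - <<'E'
from h import *
D=down(-65)
plan(([.442,.166,.187],D,6),([.442+.906*.08,.166+.423*.08,.187],D,10))
w=shot('wrist','w1.png')
import pickle; pickle.dump(w,open('w1.pkl','wb'))
E
```

```text
t 0.1 p [ 0.1661 -0.5243  0.4042] q [-84.8  21.8  74.4   0.   83.9 -12.3] w 0.0854 F [-1.   0.4 -0.8]
6 x [-9.144 -8.368  3.628 -0.     0.    -0.022] len 12.92 deg 1.24
10 x [-0.  -0.8  0.   0.   0.   0. ] len 0.8 deg 0.0
```

View pics/w1.png

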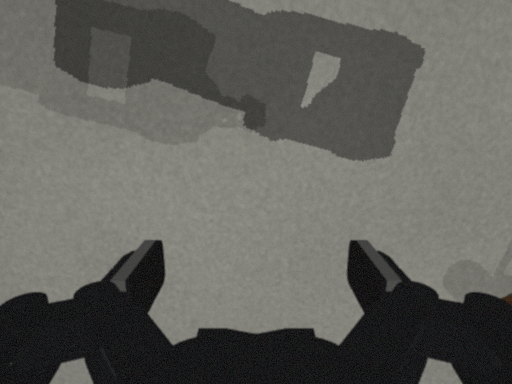

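The move was refused because every key is needed in each row. The wrist picture therefore shows only bare bench below the start pose, with the fingers at (150,280) and (370,280).

>>> {"name": "step_arm", "arguments": {
  "increments": [
    {"x":-2.87,"y":-2.66,"z":0.02,"wx":0,"wy":0,"wz":-0.007,"gripper":0},
    {"x":-2.87,"y":-2.66,"z":0.02,"wx":0,"wy":0,"wz":-0.007,"gripper":0},
    {"x":-2.87,"y":-2.66,"z":0.02,"wx":0,"wy":0,"wz":-0.007,"gripper":0},
    {"x":-2.87,"y":-2.66,"z":0.02,"wx":0,"wy":0,"wz":-0.007,"gripper":0},
    {"x":-2.87,"y":-2.66,"z":0.02,"wx":0,"wy":0,"wz":-0.007,"gripper":0},
    {"x":-2.87,"y":-2.66,"z":0.02,"wx":0,"wy":0,"wz":-0.007,"gripper":0},
    {"x":-2.87,"y":-2.66,"z":0.02,"wx":0,"wy":0,"wz":-0.007,"gripper":0},
    {"x":-2.87,"y":-2.66,"z":0.02,"wx":0,"wy":0,"wz":-0.007,"gripper":0},
    {"x":-2.87,"y":-2.66,"z":0.02,"wx":0,"wy":0,"wz":-0.007,"gripper":0},
    {"x":-2.87,"y":-2.66,"z":0.02,"wx":0,"wy":0,"wz":-0.007,"gripper":0},
    {"x":-2.87,"y":-2.66,"z":0.02,"wx":0,"wy":0,"wz":-0.007,"gripper":0},
    {"x":-2.87,"y":-2.66,"z":0.02,"wx":0,"wy":0,"wz":-0.007,"gripper":0},
    {"x":-2.87,"y":-2.66,"z":0.02,"wx":0,"wy":0,"wz":-0.007,"gripper":0},
    {"x":-2.87,"y":-2.66,"z":0.02,"wx":0,"wy":0,"wz":-0.007,"gripper":0},
    {"x":-2.87,"y":-2.66,"z":0.02,"wx":0,"wy":0,"wz":-0.007,"gripper":0},
    {"x":-2.87,"y":-2.66,"z":0.02,"wx":0,"wy":0,"wz":-0.007,"gripper":0},
    {"x":-2.87,"y":-2.66,"z":0.02,"wx":0,"wy":0,"wz":-0.007,"gripper":0},
    {"x":-2.87,"y":-2.66,"z":0.02,"wx":0,"wy":0,"wz":-0.007,"gripper":0},
    {"x":-2.87,"y":-2.66,"z":0.02,"wx":0,"wy":0,"wz":-0.007,"gripper":0},
    {"x":0,"y":0,"z":0,"wx":0,"wy":0,"wz":0,"gripper":0}
  ]
}}

```text
time_s: 2.15
position: [0.4406, 0.1694, 0.4004]
tool_rot: [[0.43, -0.903, -0.0], [-0.903, -0.43, 0.001], [-0.001, -0.0, -1.0]]
ft_force: [0.5, -1.5, 0.5]
grip_width: -0.0001
```

```bash
python3 - <<'E'
from h import *
D=down(-65)
plan(([.442,.166,.187],D,6),([.442+.906*.08,.166+.423*.08,.187],D,10))
w=shot('wrist','w2.png')
import pickle; pickle.dump(w,open('w2.pkl','wb'))
E
```

```text
t 2.15 p [0.4406 0.1694 0.4004] q [ 6.6 14.2 86.5  0.  79.3 71.1] w -0.0001 F [ 0.5 -1.5  0.5]
6 x [ 6.300e-02  3.000e-03  3.557e+00 -0.000e+00  0.000e+00  1.000e-03] len 3.56 deg 0.08
10 x [-0.  -0.8  0.   0.   0.   0. ] len 0.8 deg 0.0
```

View pics/w2.png

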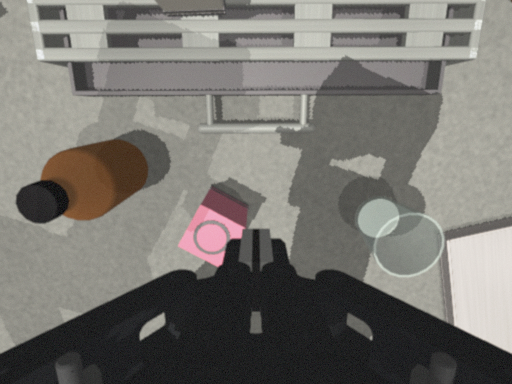

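Wrist view: rack front edge from (38,57) to (478,52), handle bar from (200,128) to (310,127), pink box at (212,238) near the fingers, bottle at (80,185), beaker at (405,240).

```bash
python3 - <<'E'
from h import *
import pickle
w=pickle.load(open('w2.pkl','rb'))
for n,u,v,z in[('FL',38,57,.055),('FR',478,52,.055),('hL',200,128,.024),('hR',310,127,.024),('pink tl',205,200,.08),('pinktop c',212,238,.08),('beak',409,245,.085),('trayFL',75,93,.034),('trayFR',440,93,.034)]: print(n,onz(w,u,v,z)[:2].round(4))
L,R=[onz(w,u,v,.055)[:2] for u,v in((38,57),(478,52))]
y=(L-R)/np.linalg.norm(L-R);x=np.array([y[1],-y[0]]);c=(L+R)/2+.065*x
print('c',c,np.linalg.norm(L-R),np.degrees(np.arctan2(x[1],x[0])))
for k in(.1575,.0525,-.0525,-.1575):print((c+k*y).round(4))
h=(onz(w,200,128,.024)+onz(w,310,127,.024))[:2]/2;print('h',(h-c)@x,(h-c)@y)
print(ray(w,0,0)[0])
E
```

```text
FL [0.4532 0.4057]
FR [0.637  0.0298]
hL [0.4541 0.2447]
hR [0.5076 0.135 ]
pink tl [0.3991 0.2057]
pinktop c [0.3646 0.1833]
beak [ 4.46e-01 -1.00e-04]
trayFL [0.4324 0.3755]
trayFR [0.5966 0.0306]
c [0.60347873 0.24630376] 0.4184862676331049 26.061976855660202
[0.5343 0.3878]
[0.5804 0.2935]
[0.6265 0.1991]
[0.6727 0.1048]
h -0.13492016175562396 0.003176297496837874
[0.50052572 0.19814628 0.37094623]
```

>>> {"name": "step_arm", "arguments": {
  "increments": [
    {"x":0,"y":0,"z":4.2,"wx":0,"wy":0,"wz":0,"gripper":0},
    {"x":0,"y":0,"z":4.2,"wx":0,"wy":0,"wz":0,"gripper":0},
    {"x":0,"y":0,"z":4.2,"wx":0,"wy":0,"wz":0,"gripper":0},
    {"x":0,"y":0,"z":4.2,"wx":0,"wy":0,"wz":0,"gripper":0},
    {"x":0,"y":0,"z":4.1,"wx":0,"wy":0,"wz":0,"gripper":0},
    {"x":0,"y":-0.7,"z":0,"wx":0,"wy":0,"wz":0,"gripper":0},
    {"x":0,"y":-0.7,"z":0,"wx":0,"wy":0,"wz":0,"gripper":0},
    {"x":0,"y":-0.7,"z":0,"wx":0,"wy":0,"wz":0,"gripper":0},
    {"x":0,"y":-0.7,"z":0,"wx":0,"wy":0,"wz":0,"gripper":0},
    {"x":0,"y":-0.7,"z":0,"wx":0,"wy":0,"wz":0,"gripper":0},
    {"x":0,"y":-0.7,"z":0,"wx":0,"wy":0,"wz":0,"gripper":0},
    {"x":0,"y":-0.7,"z":0,"wx":0,"wy":0,"wz":0,"gripper":0},
    {"x":0,"y":-0.7,"z":0,"wx":0,"wy":0,"wz":0,"gripper":0},
    {"x":0,"y":-0.4,"z":0,"wx":0,"wy":0,"wz":0,"gripper":0},
    {"x":0,"y":0,"z":0,"wx":0,"wy":0,"wz":0,"gripper":0}
  ]
}}

```text
time_s: 3.7
position: [0.4949, 0.1921, 0.1918]
tool_rot: [[0.426, -0.905, 0.001], [-0.905, -0.426, 0.0], [0.0, -0.001, -1.0]]
ft_force: [0.2, 0.2, -0.1]
grip_width: -0.0001
```

>>> {"name": "step_arm", "arguments": {
  "increments": [
    {"x":0,"y":-0.2,"z":0,"wx":0,"wy":0,"wz":0,"gripper":0},
    {"x":0,"y":-0.2,"z":0,"wx":0,"wy":0,"wz":0,"gripper":0},
    {"x":0,"y":-0.2,"z":0,"wx":0,"wy":0,"wz":0,"gripper":0}
  ]
}}

```text
time_s: 4.0
position: [0.4997, 0.1944, 0.1918]
tool_rot: [[0.426, -0.905, -0.001], [-0.905, -0.426, -0.0], [-0.0, 0.001, -1.0]]
ft_force: [-0.8, -0.9, -0.3]
grip_width: -0.0002
```

```bash
python3 - <<'E'
from h import *
log()
import pickle; w=shot('top');pickle.dump(w,open('t2.pkl','wb'));
cv2.imwrite('pics/t2.png',cv2.resize(w['color'][125:285,130:440],None,fx=2.5,fy=2.5,interpolation=cv2.INTER_CUBIC))
E
```

```text
(no output)
```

View pics/t2.png

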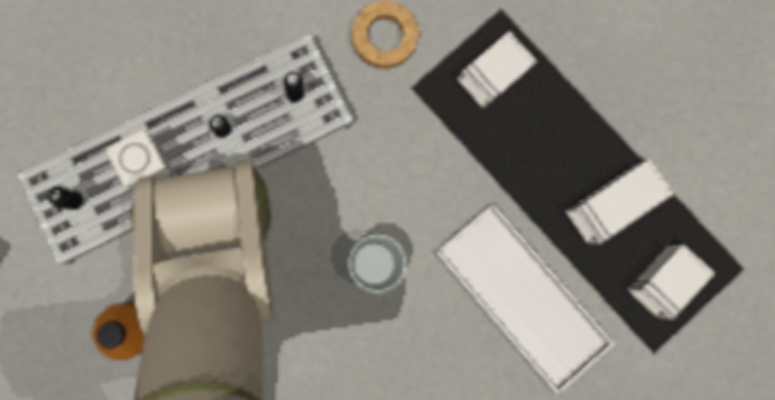

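The tray no longer shows in front of the rack; the jars are unmoved. I'll push gently until the force rises.

>>> {"name": "step_arm", "arguments": {
  "increments": [
    {"x":0,"y":-0.2,"z":0,"wx":0,"wy":0,"wz":0,"gripper":0},
    {"x":0,"y":-0.2,"z":0,"wx":0,"wy":0,"wz":0,"gripper":0},
    {"x":0,"y":-0.2,"z":0,"wx":0,"wy":0,"wz":0,"gripper":0}
  ]
}}

```text
time_s: 4.35
position: [0.5028, 0.1959, 0.1916]
tool_rot: [[0.427, -0.904, -0.011], [-0.904, -0.427, -0.004], [-0.001, 0.012, -1.0]]
ft_force: [-21.9, -17.3, 18.8]
grip_width: 0.0001
```

>>> {"name": "step_arm", "arguments": {
  "increments": [
    {"x":0,"y":-0.15,"z":0,"wx":0,"wy":0,"wz":0,"gripper":0},
    {"x":0,"y":-0.15,"z":0,"wx":0,"wy":0,"wz":0,"gripper":0}
  ]
}}

```text
time_s: 4.55
position: [0.504, 0.1965, 0.1915]
tool_rot: [[0.427, -0.904, -0.017], [-0.904, -0.427, -0.007], [-0.001, 0.019, -1.0]]
ft_force: [-31.7, -22.3, 24.8]
grip_width: -0.0003
```

The tray is against its stop (about 40 N). I'll back off, rise and look at the dry jar.

>>> {"name": "step_arm", "arguments": {
  "increments": [
    {"x":0,"y":1.2,"z":0,"wx":0,"wy":0,"wz":0,"gripper":0},
    {"x":0,"y":1.2,"z":0,"wx":0,"wy":0,"wz":0,"gripper":0},
    {"x":0,"y":0,"z":-4.2,"wx":0,"wy":0,"wz":0,"gripper":8.5},
    {"x":0,"y":0,"z":-4.2,"wx":0,"wy":0,"wz":0,"gripper":8.5},
    {"x":0,"y":0,"z":-4.2,"wx":0,"wy":0,"wz":0,"gripper":8.5},
    {"x":0,"y":0,"z":-4.2,"wx":0,"wy":0,"wz":0,"gripper":8.5},
    {"x":0,"y":0,"z":-4.0,"wx":0,"wy":0,"wz":0,"gripper":8.5},
    {"x":-2,"y":0,"z":0,"wx":0,"wy":0,"wz":0,"gripper":8.5},
    {"x":-2,"y":0,"z":0,"wx":0,"wy":0,"wz":0,"gripper":8.5},
    {"x":-1.5,"y":0,"z":0,"wx":0,"wy":0,"wz":0,"gripper":8.5},
    {"x":0,"y":0,"z":0,"wx":0,"wy":0,"wz":0,"gripper":8.5}
  ]
}}

```text
time_s: 5.65
position: [0.4621, 0.239, 0.4]
tool_rot: [[0.428, -0.904, 0.0], [-0.904, -0.428, 0.0], [-0.0, -0.0, -1.0]]
ft_force: [0.7, -0.9, -0.5]
grip_width: 0.0848
```

```bash
python3 - <<'E'
from h import *
plan(([.578,.293,.40],down(-64),5))
w=shot('wrist','w3.png')
import pickle; pickle.dump(w,open('w3.pkl','wb'))
E
```

```text
t 5.65 p [0.4621 0.239  0.4   ] q [14.3 19.  79.5  0.  81.5 79. ] w 0.0848 F [ 0.7 -0.9 -0.5]
5 x [ 2.600e-02 -2.557e+00 -0.000e+00 -0.000e+00  0.000e+00 -2.000e-03] len 2.56 deg 0.14
```

View pics/w3.png

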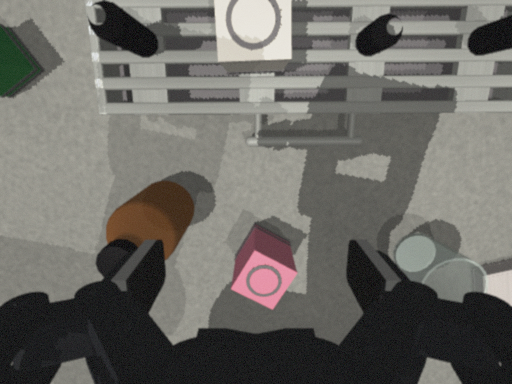

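Tray is home (only the bar shows at (300,142)). Dry jar lid ring at (253,18), left and right edges at u 214 and 293. Peg tips: tall left (97,13), short (394,26).

```bash
python3 - <<'E'
from h import *
import pickle
w=pickle.load(open('w3.pkl','rb'))
for n,u,v,z in[('dry c',253,18,.135),('dryBL',216,53,.135),('dryBR',292,53,.135),('short tip',394,26,.11),('tallL tip',97,13,.145),('rackFL',100,108,.055)]: print(n,onz(w,u,v,z).round(4))
plan(([.578,.293,.40],down(-64),5))
# FK fit
L=np.array([eval(l) for l in open('log.txt')])
q=np.radians(L[:,:6]);p=L[:,6:9];print(len(L));print((p[:,0]*-np.sin(q[:,0])+p[:,1]*np.cos(q[:,0])).round(4))
E
```

```text
dry c [0.5752 0.2947 0.135 ]
dryBL [0.5439 0.3089 0.135 ]
dryBR [0.5669 0.2603 0.135 ]
short tip [0.6221 0.1975 0.11  ]
tallL tip [0.5318 0.3874 0.145 ]
rackFL [0.4558 0.407  0.055 ]
t 5.7 p [0.4626 0.2382 0.3998] q [14.2 19.  79.5 -0.  81.5 78.9] w 0.0852 F [ 0.7  0.5 -0.1]
5 x [ 0.007 -2.554 -0.003 -0.    -0.    -0.003] len 2.55 deg 0.14
6
[0.1175 0.1175 0.1176 0.1175 0.1175 0.1175]
```

>>> {"name": "step_arm", "arguments": {
  "newtons": 50,
  "increments": [
    {"x":0.05,"y":-2.54,"z":0,"wx":0,"wy":0,"wz":0,"gripper":8.5},
    {"x":0.05,"y":-2.54,"z":0,"wx":0,"wy":0,"wz":0,"gripper":8.5},
    {"x":0.05,"y":-2.54,"z":0,"wx":0,"wy":0,"wz":0,"gripper":8.5},
    {"x":0,"y":-2.54,"z":0,"wx":0,"wy":0,"wz":0,"gripper":8.5},
    {"x":0,"y":-2.54,"z":0,"wx":0,"wy":0,"wz":0,"gripper":8.5},
    {"x":0,"y":0,"z":3.4,"wx":0,"wy":0,"wz":0,"gripper":8.5},
    {"x":0,"y":0,"z":3.4,"wx":0,"wy":0,"wz":0,"gripper":8.5},
    {"x":0,"y":0,"z":3.4,"wx":0,"wy":0,"wz":0,"gripper":8.5},
    {"x":0,"y":0,"z":3.3,"wx":0,"wy":0,"wz":0,"gripper":8.5},
    {"x":0,"y":0,"z":0,"wx":0,"wy":0,"wz":0,"gripper":3},
    {"x":0,"y":0,"z":0,"wx":0,"wy":0,"wz":0,"gripper":3},
    {"x":0,"y":0,"z":0,"wx":0,"wy":0,"wz":0,"gripper":3},
    {"x":0,"y":0,"z":0,"wx":0,"wy":0,"wz":0,"gripper":3},
    {"x":0,"y":0,"z":0,"wx":0,"wy":0,"wz":0,"gripper":3},
    {"x":0,"y":0,"z":0,"wx":0,"wy":0,"wz":0,"gripper":3}
  ]
}}

```text
time_s: 7.2
position: [0.5786, 0.2904, 0.2667]
tool_rot: [[0.426, -0.905, 0.003], [-0.905, -0.426, 0.001], [0.001, -0.003, -1.0]]
ft_force: [1.3, -0.5, 6.1]
grip_width: 0.0518
```

```bash
python3 - <<'E'
from h import *
import pickle
a=pickle.load(open('t2.pkl','rb'))
C=lambda u,v:(u/2.5+130,v/2.5+125)
P=np.array([onz(a,*C(*p),.022)[:2] for p in((436,252),(493,205),(612,345),(558,392))])
print(P.round(3),P.mean(0),[np.linalg.norm(P[i]-P[(i+1)%4]).round(3) for i in range(4)])
l=P[2]-P[1];az=np.degrees(np.arctan2(l[1],l[0]));print('long az',az)
c=P.mean(0)
m=c-0.03*l/np.linalg.norm(l)
D=down(az); 
s=env.observe();print(np.degrees(np.arctan2(s['tool_rot'][1,0],s['tool_rot'][0,0])))
T=[.5765,.294,.43]
plan(([.578,.291,.43],None,4),([*m,.43],D,15),([*m,.2],D,6))
E
```

```text
[[ 0.458 -0.082]
 [ 0.52  -0.159]
 [ 0.336 -0.307]
 [ 0.277 -0.234]] [ 0.39765766 -0.19556342] [np.float64(0.098), np.float64(0.236), np.float64(0.094), np.float64(0.237)]
long az -141.0504577256264
-64.80287172179915
t 7.2 p [0.5786 0.2904 0.2667] q [16.2 38.1 69.  -0.  72.7 81. ] w 0.0518 F [ 1.3 -0.5  6.1]
4 x [-0.016 -0.006 -4.082  0.     0.     0.   ] len 4.08 deg 0.0
15 x [ 3.508e+00  5.040e-01 -1.000e-03 -0.000e+00  0.000e+00  8.900e-02] len 3.54 deg 5.08
6 x [0.    0.    3.833 0.    0.    0.   ] len 3.83 deg 0.0
```

>>> {"name": "step_arm", "arguments": {
  "increments": [
    {"x":0,"y":0,"z":-4.1,"wx":0,"wy":0,"wz":0,"gripper":3},
    {"x":0,"y":0,"z":-4.1,"wx":0,"wy":0,"wz":0,"gripper":3},
    {"x":0,"y":0,"z":-4.1,"wx":0,"wy":0,"wz":0,"gripper":3},
    {"x":0,"y":0,"z":-4.1,"wx":0,"wy":0,"wz":0,"gripper":3},
    {"x":3.51,"y":0.5,"z":0,"wx":0,"wy":0,"wz":0.0887,"gripper":3},
    {"x":3.51,"y":0.5,"z":0,"wx":0,"wy":0,"wz":0.0887,"gripper":3},
    {"x":3.51,"y":0.5,"z":0,"wx":0,"wy":0,"wz":0.0887,"gripper":3},
    {"x":3.51,"y":0.5,"z":0,"wx":0,"wy":0,"wz":0.0887,"gripper":3},
    {"x":3.51,"y":0.5,"z":0,"wx":0,"wy":0,"wz":0.0887,"gripper":3},
    {"x":3.51,"y":0.5,"z":0,"wx":0,"wy":0,"wz":0.0887,"gripper":3},
    {"x":3.51,"y":0.5,"z":0,"wx":0,"wy":0,"wz":0.0887,"gripper":3},
    {"x":3.51,"y":0.5,"z":0,"wx":0,"wy":0,"wz":0.0887,"gripper":3},
    {"x":3.51,"y":0.5,"z":0,"wx":0,"wy":0,"wz":0.0887,"gripper":3},
    {"x":3.51,"y":0.5,"z":0,"wx":0,"wy":0,"wz":0.0887,"gripper":3},
    {"x":3.51,"y":0.5,"z":0,"wx":0,"wy":0,"wz":0.0887,"gripper":3},
    {"x":3.51,"y":0.5,"z":0,"wx":0,"wy":0,"wz":0.0887,"gripper":3},
    {"x":3.51,"y":0.5,"z":0,"wx":0,"wy":0,"wz":0.0887,"gripper":3},
    {"x":3.51,"y":0.5,"z":0,"wx":0,"wy":0,"wz":0.0887,"gripper":3},
    {"x":3.51,"y":0.5,"z":0,"wx":0,"wy":0,"wz":0.0887,"gripper":3},
    {"x":0,"y":0,"z":0,"wx":0,"wy":0,"wz":0,"gripper":3}
  ]
}}

```text
time_s: 9.2
position: [0.4196, -0.1791, 0.4294]
tool_rot: [[-0.781, -0.624, -0.0], [-0.624, 0.781, -0.001], [0.001, -0.0, -1.0]]
ft_force: [-0.2, -0.1, -1.4]
grip_width: 0.0516
```

```bash
python3 - <<'E'
from h import *
D=down(-141)
m=[.421,-.177]
plan(([*m,.225],D,6))
E
```

```text
t 9.2 p [ 0.4196 -0.1791  0.4294] q [-38.   11.2  85.5  -0.   83.3 103.3] w 0.0516 F [-0.2 -0.1 -1.4]
6 x [-4.200e-02  1.300e-02  3.407e+00 -0.000e+00 -0.000e+00 -1.000e-03] len 3.41 deg 0.06
```

Held. Lower to just above the floor, then the last bit with force.

>>> {"name": "step_arm", "arguments": {
  "increments": [
    {"x":0,"y":0,"z":3.4,"wx":0,"wy":0,"wz":0,"gripper":3},
    {"x":0,"y":0,"z":3.4,"wx":0,"wy":0,"wz":0,"gripper":3},
    {"x":0,"y":0,"z":3.4,"wx":0,"wy":0,"wz":0,"gripper":3},
    {"x":0,"y":0,"z":3.4,"wx":0,"wy":0,"wz":0,"gripper":3},
    {"x":0,"y":0,"z":3.4,"wx":0,"wy":0,"wz":0,"gripper":3},
    {"x":0,"y":0,"z":3.4,"wx":0,"wy":0,"wz":0,"gripper":3},
    {"x":0,"y":0,"z":0.4,"wx":0,"wy":0,"wz":0,"gripper":3},
    {"x":0,"y":0,"z":0,"wx":0,"wy":0,"wz":0,"gripper":3}
  ]
}}

```text
time_s: 10.0
position: [0.4223, -0.1776, 0.2212]
tool_rot: [[-0.777, -0.629, -0.001], [-0.629, 0.777, 0.001], [0.0, 0.001, -1.0]]
ft_force: [0.3, 0.2, -0.0]
grip_width: 0.051
```

>>> {"name": "step_arm", "arguments": {
  "increments": [
    {"x":0,"y":0,"z":0.2,"wx":0,"wy":0,"wz":0,"gripper":3},
    {"x":0,"y":0,"z":0.2,"wx":0,"wy":0,"wz":0,"gripper":3},
    {"x":0,"y":0,"z":0,"wx":0,"wy":0,"wz":0,"gripper":3}
  ]
}}

```text
time_s: 10.3
position: [0.4219, -0.1777, 0.2177]
tool_rot: [[-0.777, -0.629, 0.001], [-0.629, 0.777, -0.001], [-0.0, -0.002, -1.0]]
ft_force: [0.0, -0.1, -0.3]
grip_width: 0.0512
```

>>> {"name": "step_arm", "arguments": {
  "increments": [
    {"x":0,"y":0,"z":0.15,"wx":0,"wy":0,"wz":0,"gripper":3},
    {"x":0,"y":0,"z":0.0,"wx":0,"wy":0,"wz":0,"gripper":3},
    {"x":0,"y":0,"z":0.15,"wx":0,"wy":0,"wz":0,"gripper":3},
    {"x":0,"y":0,"z":0,"wx":0,"wy":0,"wz":0,"gripper":3}
  ]
}}

```text
time_s: 10.7
position: [0.4218, -0.1776, 0.2156]
tool_rot: [[-0.777, -0.629, 0.001], [-0.629, 0.777, -0.001], [-0.0, -0.002, -1.0]]
ft_force: [-5.7, 2.9, 22.5]
grip_width: 0.0514
```

>>> {"name": "step_arm", "arguments": {
  "increments": [
    {"x":0,"y":0,"z":0,"wx":0,"wy":0,"wz":0,"gripper":8.5},
    {"x":0,"y":0,"z":0,"wx":0,"wy":0,"wz":0,"gripper":8.5},
    {"x":0,"y":0,"z":0,"wx":0,"wy":0,"wz":0,"gripper":8.5},
    {"x":0,"y":0,"z":-3,"wx":0,"wy":0,"wz":0,"gripper":8.5},
    {"x":0,"y":0,"z":-4,"wx":0,"wy":0,"wz":0,"gripper":8.5},
    {"x":0,"y":0,"z":-4,"wx":0,"wy":0,"wz":0,"gripper":8.5},
    {"x":0,"y":0,"z":-4,"wx":0,"wy":0,"wz":0,"gripper":8.5},
    {"x":0,"y":0,"z":-4,"wx":0,"wy":0,"wz":0,"gripper":8.5},
    {"x":3,"y":-2,"z":0,"wx":0,"wy":0,"wz":0.03,"gripper":8.5},
    {"x":3,"y":-2,"z":0,"wx":0,"wy":0,"wz":0.03,"gripper":8.5},
    {"x":2,"y":-2,"z":0,"wx":0,"wy":0,"wz":0.03,"gripper":8.5},
    {"x":0,"y":0,"z":0,"wx":0,"wy":0,"wz":0,"gripper":8.5}
  ]
}}

```text
time_s: 11.9
position: [0.3941, -0.2766, 0.4035]
tool_rot: [[-0.833, -0.553, -0.0], [-0.553, 0.833, -0.0], [0.001, 0.0, -1.0]]
ft_force: [-0.4, 0.4, 0.5]
grip_width: 0.0851
```

```bash
python3 - <<'E'
from h import *
plan()
w=shot('wrist','w4.png')
import pickle; pickle.dump(w,open('w4.pkl','wb'))
L=np.array([eval(l) for l in open('log.txt')]);q=np.radians(L[:,:6]);p=L[:,6:9]
r=p[:,0]*np.cos(q[:,0])+p[:,1]*np.sin(q[:,0])
from scipy.optimize import least_squares
# J4=0: r = a1 + L2 s2 + a3 c23 + L3 s23 + d6 s(235) ; z = d1 + L2 c2 - a3 s23 + L3 c23 + d6 c235 ; tool down -> s=0,c=-1
s,c=np.sin,np.cos; a=q[:,1];b=a+q[:,2]
A=np.vstack([np.c_[s(a),s(b),c(b),np.ones(len(a)),0*a],np.c_[c(a),c(b),-s(b),0*a,np.ones(len(a))]])
for cols in([0,1,2,3,4],[0,1,3,4],[0,1,4]):
    x,res,rk,sv=np.linalg.lstsq(A[:,cols],np.r_[r,p[:,2]],rcond=None);print(cols,x.round(4),np.abs(A[:,cols]@x-np.r_[r,p[:,2]]).max(),sv.round(3))
E
```

```text
t 11.9 p [ 0.3941 -0.2766  0.4035] q [-49.2  15.   84.8  -0.   80.2  97.2] w 0.0851 F [-0.4  0.4  0.5]
[0, 1, 2, 3, 4] [ 5.375e-01  3.508e-01  1.032e-01 -1.000e-04  4.580e-02] 0.00018667954518936103 [5.178 4.229 0.357 0.346 0.252]
[0, 1, 3, 4] [0.4586 0.3561 0.0019 0.0199] 0.023862650800798524 [4.397 4.055 0.346 0.318]
[0, 1, 4] [0.4593 0.3578 0.0197] 0.02366598753389615 [4.157 3.101 0.322]
```

View pics/w4.png

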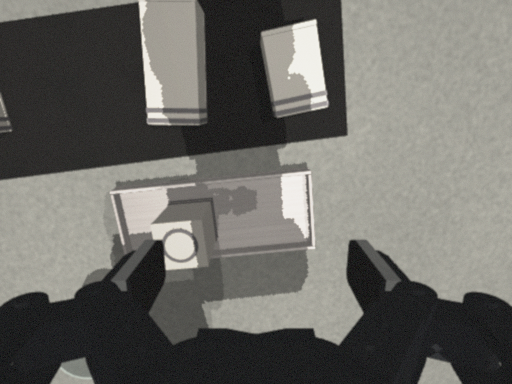

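Dry jar stands upright in the tray, lid at (180,245). Short jar's top face is (262,31),(315,21),(327,98),(273,108); tall jar's left edge runs (140,8)-(148,118), right edge about (195,8)-(205,118); mouths (striped end) at the bottom.

```bash
cat >> h.py <<'E'
def tilt(az,t):
    "fingers point down and, by t deg, along azimuth az; jaws level, across az (tool -y is then az-ish)"
    R=down(az-90); return Ro.from_rotvec(np.radians(t)*R[:,0]).as_matrix()@R
def grasp_tcp(g,R,d=.155): return np.array(g)-d*R[:,2]
E
python3 - <<'E'
from h import *
import pickle
w=pickle.load(open('w4.pkl','rb'))
def P(u,v,z=.055): return onz(w,u,v,z)[:2]
for n,l,r in(('short',[(262,31),(273,108)],[(315,21),(327,98)]),('tall',[(140,8),(148,118)],[(195,8),(205,118)])):
    l=[P(*k) for k in l];r=[P(*k) for k in r]
    dl=l[0]-l[1];dr=r[0]-r[1];print(n,'az',[np.degrees(np.arctan2(d[1],d[0])).round(1) for d in(dl,dr)],'len',np.linalg.norm(dl),'mouth',((l[1]+r[1])/2).round(4),'end',((l[0]+r[0])/2).round(4),'width',np.linalg.norm(l[1]-r[1]),np.linalg.norm(l[0]-r[0]))
for u,v in((299,110),(178,124)): print(P(u,v,.003),P(u,v,.029))
R=tilt(-50,-40);print(R.round(2))
plan()
E
```

```text
short az [np.float64(-47.1), np.float64(-43.7)] len 0.07090635193140014 mouth [ 0.3958 -0.3614] end [ 0.4454 -0.4118] width 0.0544599694666318 0.05026134202101283
tall az [np.float64(-57.5), np.float64(-53.6)] len 0.09897592122210526 mouth [ 0.4912 -0.2806] end [ 0.5473 -0.3621] width 0.0576112629079154 0.050873835786728695
[ 0.38640134 -0.35918095] [ 0.38949874 -0.35732222]
[ 0.49621642 -0.26703313] [ 0.49161704 -0.27163291]
[[-0.77 -0.49 -0.41]
 [-0.64  0.59  0.49]
 [ 0.    0.64 -0.77]]
t 11.95 p [ 0.3944 -0.2752  0.4034] q [-49.   14.9  84.9   0.   80.2  97.3] w 0.0851 F [ 0.4  0.2 -0.1]
```

```bash
python3 - <<'E'
from h import *
R=tilt(-45.5,-40); g=grasp_tcp([.428,-.394,.032],R)
print(g,R.T@[0,0,-.12])
plan((g+[0,0,.12],R,9),(g,R,4))
E
```

```text
[ 0.49783305 -0.46506263  0.15073689] [-1.89080301e-18 -7.71345132e-02  9.19253332e-02]
t 11.95 p [ 0.3944 -0.2752  0.4034] q [-49.   14.9  84.9   0.   80.2  97.3] w 0.0851 F [ 0.4  0.2 -0.1]
9 x [ 0.38  -2.764  0.697 -0.077  0.007 -0.02 ] len 2.88 deg 4.59
4 x [-0.    -1.928  2.298  0.     0.     0.   ] len 3.0 deg 0.0
```

>>> {"name": "step_arm", "arguments": {
  "increments": [
    {"x":0.38,"y":-2.76,"z":0.7,"wx":-0.077,"wy":0.007,"wz":-0.02,"gripper":8.5},
    {"x":0.38,"y":-2.76,"z":0.7,"wx":-0.077,"wy":0.007,"wz":-0.02,"gripper":8.5},
    {"x":0.38,"y":-2.76,"z":0.7,"wx":-0.077,"wy":0.007,"wz":-0.02,"gripper":8.5},
    {"x":0.38,"y":-2.76,"z":0.7,"wx":-0.077,"wy":0.007,"wz":-0.02,"gripper":8.5},
    {"x":0.38,"y":-2.76,"z":0.7,"wx":-0.077,"wy":0.007,"wz":-0.02,"gripper":8.5},
    {"x":0.38,"y":-2.76,"z":0.7,"wx":-0.077,"wy":0.007,"wz":-0.02,"gripper":8.5},
    {"x":0.38,"y":-2.76,"z":0.7,"wx":-0.077,"wy":0.007,"wz":-0.02,"gripper":8.5},
    {"x":0.38,"y":-2.76,"z":0.7,"wx":-0.077,"wy":0.007,"wz":-0.02,"gripper":8.5},
    {"x":0.38,"y":-2.76,"z":0.7,"wx":-0.077,"wy":0.007,"wz":-0.02,"gripper":8.5},
    {"x":0,"y":0,"z":0,"wx":0,"wy":0,"wz":0,"gripper":8.5}
  ]
}}

```text
time_s: 12.95
position: [0.4995, -0.4637, 0.2668]
tool_rot: [[-0.712, -0.537, -0.452], [-0.702, 0.542, 0.462], [-0.003, 0.646, -0.763]]
ft_force: [0.1, -0.6, 0.2]
grip_width: 0.0846
```

```bash
cat >> h.py <<'E'
def Rz(a): return Ro.from_rotvec([0,0,a]).as_matrix()
def Ry(a): return Ro.from_rotvec([0,a,0]).as_matrix()
PR=np.array([.5375,.3508,.1032,0.,.1458,.1,.1175,0.])  # L2,L3,a3,a1,d1,d6,lat
def fk(qd,P=PR):
    q=np.radians(qd);L2,L3,a3,a1,d1,d6,lat,_=P
    A=Rz(q[0]);p=A@[a1,lat,d1];A=A@Ry(q[1]);p=p+A@[0,0,L2];A=A@Ry(q[2]);p=p+A@[a3,0,L3]
    A=A@Rz(q[3])@Ry(q[4]);p=p+A@[0,0,d6];A=A@Rz(q[5]);return p,A
E
python3 - <<'E'
from h import *
from scipy.optimize import least_squares
s=log()
L=np.array([eval(l) for l in open('log.txt')])
for l in L[[0,-1]]: p,A=fk(l[:6]);print(p.round(4),l[6:9].round(4));print(np.c_[A,l[9:].reshape(3,3)].round(3))
f=lambda P:np.concatenate([fk(l[:6],P)[0]-l[6:9] for l in L])
x=least_squares(f,PR);print(x.x.round(4),abs(x.fun).max())
R=tilt(-45.5,-40); g=grasp_tcp([.428,-.394,.032],R)
plan((g,R,4))
E
```

```text
[ 0.1661 -0.5244  0.4041] [ 0.1661 -0.5243  0.4042]
[[-0.302  0.953 -0.     0.302 -0.953 -0.   ]
 [ 0.953  0.302  0.001 -0.953 -0.302  0.001]
 [ 0.001  0.    -1.    -0.001 -0.    -1.   ]]
[ 0.4924 -0.4566  0.2704] [ 0.4995 -0.4637  0.2668]
[[ 0.712  0.537 -0.452 -0.712 -0.537 -0.452]
 [ 0.702 -0.542  0.462 -0.702  0.542  0.462]
 [ 0.003 -0.646 -0.763 -0.003  0.646 -0.763]]
[ 0.5371  0.3508  0.103  -0.      0.1301  0.0841  0.1175  0.    ] 3.21373054834595e-08
t 12.95 p [ 0.4995 -0.4637  0.2668] q [-52.3  47.8  51.8  -5.  120.3  82.1] w 0.0846 F [ 0.1 -0.6  0.2]
4 x [ 5.800e-02 -1.867e+00  2.220e+00  1.000e-03  0.000e+00  1.000e-03] len 2.9 deg 0.08
```

>>> {"name": "step_arm", "arguments": {
  "newtons": 60,
  "increments": [
    {"x":0.06,"y":-1.87,"z":2.22,"wx":0.001,"wy":0,"wz":0.001,"gripper":8.5},
    {"x":0.06,"y":-1.87,"z":2.22,"wx":0.001,"wy":0,"wz":0.001,"gripper":8.5},
    {"x":0.06,"y":-1.87,"z":2.22,"wx":0.001,"wy":0,"wz":0.001,"gripper":8.5},
    {"x":0.06,"y":-1.87,"z":2.22,"wx":0.001,"wy":0,"wz":0.001,"gripper":8.5},
    {"x":0,"y":0,"z":0,"wx":0,"wy":0,"wz":0,"gripper":8.5},
    {"x":0,"y":0,"z":0,"wx":0,"wy":0,"wz":0,"gripper":3},
    {"x":0,"y":0,"z":0,"wx":0,"wy":0,"wz":0,"gripper":3},
    {"x":0,"y":0,"z":0,"wx":0,"wy":0,"wz":0,"gripper":3},
    {"x":0,"y":0,"z":0,"wx":0,"wy":0,"wz":0,"gripper":3},
    {"x":0,"y":0,"z":0,"wx":0,"wy":0,"wz":0,"gripper":3},
    {"x":0,"y":0,"z":0,"wx":0,"wy":0,"wz":0,"gripper":3}
  ]
}}

```text
time_s: 14.05
position: [0.4978, -0.4659, 0.1579]
tool_rot: [[-0.715, -0.54, -0.444], [-0.699, 0.553, 0.453], [0.001, 0.634, -0.773]]
ft_force: [2.6, -0.9, 5.1]
grip_width: 0.0516
```

```bash
cat >> h.py <<'E'
from scipy.optimize import least_squares
PR=np.array([.5371,.3508,.103,0.,.1301,.0841,.1175,0.])
LO=np.array([-178.18,-50.72,12.68,-81.47,9.98,-165.26]);HI=np.array([178.18,133.34,142.11,261.47,163.14,165.26])
def ik(p,R,q0):
    def f(q):
        a,A=fk(q); A=A@np.diag([-1,-1,1]); return np.r_[(a-p)*10,(A-R).ravel(),.0005*(q-q0)/57]
    x=least_squares(f,np.clip(q0,LO+.01,HI-.01),bounds=(LO,HI)); return x.x,abs(x.fun[:12]).max()
def path(tg,q=None):
    "print rows and check IK along the way; tg: (pos,R,n)"
    s=log(); p,R=s['position'],s['tool_rot']; q=s['q']
    print('t',s['time_s'],'p',p.round(4),'q',q.round(1),'w',round(s['grip_width'],4),'F',s['ft_force'].round(1))
    for P,Q,n in tg:
        Q=R if Q is None else Q; P=np.array(P,float); r=rows(p,R,P,Q,n); d=Ro.from_rotvec(r[3:]).as_matrix(); mx=0;er=0
        for k in range(n):
            p=p+R@r[:3]/100; R=R@d; qn,e=ik(p,R,q); mx=np.maximum(mx,abs(qn-q)); er=max(er,e); q=qn
        print(n,'x',*[f'"{k}": {v:.3f},' for k,v in zip('x y z wx wy wz'.split(),r)],'| len %.1f deg %.1f'%(np.linalg.norm(r[:3]),np.degrees(np.linalg.norm(r[3:]))),'q',q.round(0),'dq',mx.round(1),'err %.4f'%er)
        p,R=P,Q
def place_pose(a_t,rim_t,rim,az):
    "tool pose that puts the jar (axis a_t, rim centre rim_t in tool) upright, rim at rim; jaws across az"
    x=np.array([np.cos(np.radians(az-90)),np.sin(np.radians(az-90)),0]);z=np.array([0,0,1.])
    a=np.array([0,a_t[1],a_t[2]]);a/=np.linalg.norm(a); T=np.c_[[1,0,0],a,np.cross([1,0,0],a)]; W=np.c_[x,z,np.cross(x,z)]
    R=W@T.T; return np.array(rim)-R@np.array([0,rim_t[1],rim_t[2]]),R
def held(rim,az):
    s=env.observe();R=s['tool_rot'];a=np.radians(az); return R.T@[np.cos(a),np.sin(a),0],R.T@(np.array(rim)-s['position'])
E
python3 - <<'E'
from h import *
a,r=held([.389,-.355,.029],-45.5);print(a.round(3),r.round(4)); np.save('held.npy',[a,r])
s=env.observe();p=s['position']
f=[.6235,.1975]
tg=[(p+[-.03,.03,.15],None,5)]
P,R=place_pose(a,r,[.40,-.20,.28],-30);tg.append((P,R,14))
for z,n in((.28,12),(.17,4),(.065,4)):
    P,R=place_pose(a,r,[*f,z],25);tg.append((P,R,n))
path(tg)
E
```

```text
[-0.003 -0.773 -0.634] [0.0002 0.0384 0.1982]
t 14.05 p [ 0.4978 -0.4659  0.1579] q [-52.5  54.1  56.9  -4.6 108.1  83.3] w 0.0516 F [ 2.6 -0.9  5.1]
5 x "x": 0.012, "y": 2.559, "z": -1.781, "wx": 0.000, "wy": 0.000, "wz": 0.000, | len 3.1 deg 0.0 q [-53.  42.  57.  -5. 120.  82.] dq [0.1 2.7 1.2 0.2 2.8 0.4] err 0.0000
14 x "x": -0.951, "y": 2.558, "z": -1.082, "wx": 0.111, "wy": -0.002, "wz": -0.022, | len 2.9 deg 6.5 q [-53. -12. 114.  32.  34.  48.] dq [0.8 4.1 5.5 8.8 7.  9.4] err 0.0000
12 x "x": -2.562, "y": -1.067, "z": 1.301, "wx": 0.000, "wy": -0.062, "wz": -0.051, | len 3.1 deg 4.6 q [-1. 12. 90. 35. 36. 43.] dq [6.2 2.7 2.1 1.  1.5 1.7] err 0.0000
4 x "x": 0.000, "y": 2.126, "z": 1.744, "wx": 0.000, "wy": 0.000, "wz": 0.000, | len 2.7 deg 0.0 q [ -1.  20. 100.  58.  23.  17.] dq [0.  2.2 2.9 8.  3.5 8.8] err 0.0000
4 x "x": 0.000, "y": 2.030, "z": 1.665, "wx": 0.000, "wy": 0.000, "wz": 0.000, | len 2.6 deg 0.0 q [ -1.  30. 107. 102.  20. -30.] dq [ 0.   2.9  2.  11.8  2.  12.6] err 0.0000
```

```bash
python3 - <<'E'
from h import *
a,r=np.load('held.npy')
s=env.observe();p=s['position']
f=[.6235,.1975]
for az in(38,):
    tg=[(p+[-.03,.03,.15],None,5)]
    P,R=place_pose(a,r,[.40,-.20,.28],-20);tg.append((P,R,14))
    for z,n in((.28,12),(.17,4),(.065,6)):
        P,R=place_pose(a,r,[*f,z],az);tg.append((P,R,n))
    path(tg)
E
```

```text
t 14.05 p [ 0.4978 -0.4659  0.1579] q [-52.5  54.1  56.9  -4.6 108.1  83.3] w 0.0516 F [ 2.6 -0.9  5.1]
5 x "x": 0.012, "y": 2.559, "z": -1.781, "wx": 0.000, "wy": 0.000, "wz": 0.000, | len 3.1 deg 0.0 q [-53.  42.  57.  -5. 120.  82.] dq [0.1 2.7 1.2 0.2 2.8 0.4] err 0.0000
14 x "x": -1.023, "y": 2.455, "z": -1.049, "wx": 0.110, "wy": -0.004, "wz": -0.035, | len 2.9 deg 6.6 q [-61. -12. 114.  45.  45.  26.] dq [ 2.9  4.1  5.5 10.3  6.1 12.1] err 0.0000
12 x "x": -2.125, "y": -1.505, "z": 1.835, "wx": 0.000, "wy": -0.065, "wz": -0.054, | len 3.2 deg 4.8 q [-6. 14. 87. 46. 48. 24.] dq [6.7 2.9 2.3 0.3 1.9 1. ] err 0.0000
4 x "x": 0.000, "y": 2.126, "z": 1.744, "wx": 0.000, "wy": 0.000, "wz": 0.000, | len 2.7 deg 0.0 q [-6. 21. 98. 62. 38.  3.] dq [0.  2.2 2.8 4.7 2.9 6.1] err 0.0000
6 x "x": 0.000, "y": 1.353, "z": 1.110, "wx": 0.000, "wy": 0.000, "wz": 0.000, | len 1.8 deg 0.0 q [ -6.  31. 104.  85.  33. -25.] dq [0.  1.9 1.3 4.2 1.3 5. ] err 0.0000
```

>>> {"name": "step_arm", "arguments": {
  "increments": [
    {"x":0.01,"y":2.56,"z":-1.78,"wx":0,"wy":0,"wz":0,"gripper":3},
    {"x":0.01,"y":2.56,"z":-1.78,"wx":0,"wy":0,"wz":0,"gripper":3},
    {"x":0.01,"y":2.56,"z":-1.78,"wx":0,"wy":0,"wz":0,"gripper":3},
    {"x":0.01,"y":2.56,"z":-1.78,"wx":0,"wy":0,"wz":0,"gripper":3},
    {"x":0.01,"y":2.56,"z":-1.78,"wx":0,"wy":0,"wz":0,"gripper":3},
    {"x":-1.02,"y":2.46,"z":-1.05,"wx":0.11,"wy":-0.004,"wz":-0.035,"gripper":3},
    {"x":-1.02,"y":2.46,"z":-1.05,"wx":0.11,"wy":-0.004,"wz":-0.035,"gripper":3},
    {"x":-1.02,"y":2.46,"z":-1.05,"wx":0.11,"wy":-0.004,"wz":-0.035,"gripper":3},
    {"x":-1.02,"y":2.46,"z":-1.05,"wx":0.11,"wy":-0.004,"wz":-0.035,"gripper":3},
    {"x":-1.02,"y":2.46,"z":-1.05,"wx":0.11,"wy":-0.004,"wz":-0.035,"gripper":3},
    {"x":-1.02,"y":2.46,"z":-1.05,"wx":0.11,"wy":-0.004,"wz":-0.035,"gripper":3},
    {"x":-1.02,"y":2.46,"z":-1.05,"wx":0.11,"wy":-0.004,"wz":-0.035,"gripper":3},
    {"x":-1.02,"y":2.46,"z":-1.05,"wx":0.11,"wy":-0.004,"wz":-0.035,"gripper":3},
    {"x":-1.02,"y":2.46,"z":-1.05,"wx":0.11,"wy":-0.004,"wz":-0.035,"gripper":3},
    {"x":-1.02,"y":2.46,"z":-1.05,"wx":0.11,"wy":-0.004,"wz":-0.035,"gripper":3},
    {"x":-1.02,"y":2.46,"z":-1.05,"wx":0.11,"wy":-0.004,"wz":-0.035,"gripper":3},
    {"x":-1.02,"y":2.46,"z":-1.05,"wx":0.11,"wy":-0.004,"wz":-0.035,"gripper":3},
    {"x":-1.02,"y":2.46,"z":-1.05,"wx":0.11,"wy":-0.004,"wz":-0.035,"gripper":3},
    {"x":-1.02,"y":2.46,"z":-1.05,"wx":0.11,"wy":-0.004,"wz":-0.035,"gripper":3},
    {"x":0,"y":0,"z":0,"wx":0,"wy":0,"wz":0,"gripper":3}
  ]
}}

```text
time_s: 16.05
position: [0.277, -0.153, 0.4341]
tool_rot: [[-0.344, -0.596, 0.726], [-0.939, 0.224, -0.261], [-0.008, -0.771, -0.636]]
ft_force: [-0.7, 0.2, -0.6]
grip_width: 0.0514
```

```bash
python3 - <<'E'
from h import *
import pickle
a,r=np.load('held.npy')
f=[.6235,.1975]
tg=[]
for z,n in((.28,13),(.17,4),(.065,6)):
    P,R=place_pose(a,r,[*f,z],38);tg.append((P,R,n))
path(tg)
ims=[shot(k) for k in('scene','top','wrist')]
pickle.dump(ims,open('i5.pkl','wb'))
c=cv2.resize(ims[0]['color'][60:280,60:420],None,fx=1.1,fy=1.1)
cv2.imwrite('pics/m5.png',np.hstack([c,cv2.resize(ims[2]['color'],(int(512*c.shape[0]/384),c.shape[0]))]))
E
```

```text
t 16.05 p [ 0.277  -0.153   0.4341] q [-59.  -10.7 112.1  44.   44.7  28.7] w 0.0514 F [-0.7  0.2 -0.6]
13 x "x": -1.933, "y": -1.402, "z": 1.705, "wx": -0.000, "wy": -0.060, "wz": -0.050, | len 2.9 deg 4.5 q [-6. 14. 87. 46. 48. 24.] dq [5.6 2.5 2.1 1.2 1.3 1.8] err 0.0000
4 x "x": 0.000, "y": 2.126, "z": 1.744, "wx": 0.000, "wy": 0.000, "wz": 0.000, | len 2.7 deg 0.0 q [-6. 21. 98. 62. 38.  3.] dq [0.  2.2 2.8 4.7 2.9 6.1] err 0.0000
6 x "x": 0.000, "y": 1.353, "z": 1.110, "wx": 0.000, "wy": 0.000, "wz": 0.000, | len 1.8 deg 0.0 q [ -6.  31. 104.  85.  33. -25.] dq [0.  1.9 1.3 4.2 1.3 5. ] err 0.0000
```

View pics/m5.png

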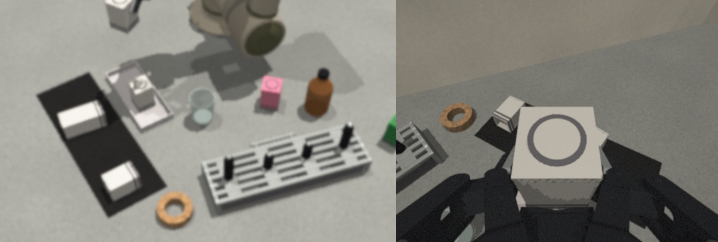

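The jar is held bottom up (lid ring at (557,137) in the right half); the other two jars lie as before. Going over the short peg.

>>> {"name": "step_arm", "arguments": {
  "increments": [
    {"x":-1.93,"y":-1.4,"z":1.7,"wx":0,"wy":-0.06,"wz":-0.05,"gripper":3},
    {"x":-1.93,"y":-1.4,"z":1.7,"wx":0,"wy":-0.06,"wz":-0.05,"gripper":3},
    {"x":-1.93,"y":-1.4,"z":1.7,"wx":0,"wy":-0.06,"wz":-0.05,"gripper":3},
    {"x":-1.93,"y":-1.4,"z":1.7,"wx":0,"wy":-0.06,"wz":-0.05,"gripper":3},
    {"x":-1.93,"y":-1.4,"z":1.7,"wx":0,"wy":-0.06,"wz":-0.05,"gripper":3},
    {"x":-1.93,"y":-1.4,"z":1.7,"wx":0,"wy":-0.06,"wz":-0.05,"gripper":3},
    {"x":-1.93,"y":-1.4,"z":1.7,"wx":0,"wy":-0.06,"wz":-0.05,"gripper":3},
    {"x":-1.93,"y":-1.4,"z":1.7,"wx":0,"wy":-0.06,"wz":-0.05,"gripper":3},
    {"x":-1.93,"y":-1.4,"z":1.7,"wx":0,"wy":-0.06,"wz":-0.05,"gripper":3},
    {"x":-1.93,"y":-1.4,"z":1.7,"wx":0,"wy":-0.06,"wz":-0.05,"gripper":3},
    {"x":-1.93,"y":-1.4,"z":1.7,"wx":0,"wy":-0.06,"wz":-0.05,"gripper":3},
    {"x":-1.93,"y":-1.4,"z":1.7,"wx":0,"wy":-0.06,"wz":-0.05,"gripper":3},
    {"x":-1.93,"y":-1.4,"z":1.7,"wx":0,"wy":-0.06,"wz":-0.05,"gripper":3},
    {"x":0,"y":2.1,"z":1.74,"wx":0,"wy":0,"wz":0,"gripper":3},
    {"x":0,"y":2.1,"z":1.74,"wx":0,"wy":0,"wz":0,"gripper":3},
    {"x":0,"y":1.7,"z":1.4,"wx":0,"wy":0,"wz":0,"gripper":3},
    {"x":0,"y":0,"z":0,"wx":0,"wy":0,"wz":0,"gripper":3}
  ]
}}

```text
time_s: 17.9
position: [0.5244, 0.1152, 0.3572]
tool_rot: [[0.616, -0.505, 0.605], [-0.788, -0.389, 0.478], [-0.006, -0.771, -0.637]]
ft_force: [0.1, 0.6, -0.2]
grip_width: 0.0514
```

```bash
python3 - <<'E'
from h import *
import pickle
a,r=np.load('held.npy')
f=[.6235,.1975]
s=env.observe();print('rim est',s['position']+s['tool_rot']@r,'axis',s['tool_rot']@a)
tg=[]
for z,n in((.15,4),(.065,6)):
    P,R=place_pose(a,r,[*f,z],38);tg.append((P,R,n))
path(tg)
b=shot('scene');t=shot('top')
pickle.dump((b,t),open('i6.pkl','wb'))
c=cv2.resize(b['color'][110:260,220:400],(540,450),interpolation=cv2.INTER_CUBIC)
cv2.imwrite('pics/m6.png',c)
E
```

```text
rim est [0.62510768 0.1947983  0.20137963] axis [4.93225374e-03 5.89851489e-06 9.99987836e-01]
t 17.9 p [0.5244 0.1152 0.3572] q [-5.2 19.3 92.5 54.1 40.9 13. ] w 0.0514 F [ 0.1  0.6 -0.2]
4 x "x": -0.092, "y": 1.004, "z": 0.821, "wx": 0.001, "wy": 0.001, "wz": -0.001, | len 1.3 deg 0.1 q [-6. 23. 99. 65. 36. -2.] dq [1.  1.1 3.3 3.8 1.4 5.5] err 0.0000
6 x "x": 0.000, "y": 1.095, "z": 0.898, "wx": 0.000, "wy": 0.000, "wz": 0.000, | len 1.4 deg 0.0 q [ -6.  31. 104.  85.  33. -25.] dq [0.  1.5 1.  3.4 0.9 4.1] err 0.0000
```

View pics/m6.png

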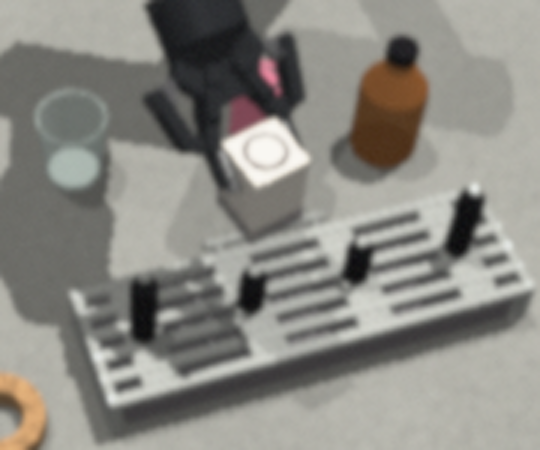

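Jar is upright, above the rack and clear of it, lid ring at (266,151) in the crop. I'll check where that puts the axis.

```bash
python3 - <<'E'
from h import *
import pickle
b,t=pickle.load(open('i6.pkl','rb'))
print(onz(b,266/3+220,151/3+110,.2814))
for p in([.6235,.1975,.11],[.578,.293,.11],[.6685,.1025,.145],[.533,.387,.145]): print(((proj(b,p)[0]-[220,110])*3).round(0))
E
```

```text
[0.62579038 0.19505559 0.2814    ]
[254. 270.]
[363. 241.]
[143. 276.]
[474. 190.]
```

Vision and kinematics agree within a millimetre, and peg tips project onto the seen tips. Lowering.

>>> {"name": "step_arm", "arguments": {
  "increments": [
    {"x":-0.09,"y":1.0,"z":0.82,"wx":0,"wy":0,"wz":0,"gripper":3},
    {"x":-0.09,"y":1.0,"z":0.82,"wx":0,"wy":0,"wz":0,"gripper":3},
    {"x":-0.09,"y":1.0,"z":0.82,"wx":0,"wy":0,"wz":0,"gripper":3},
    {"x":-0.09,"y":1.0,"z":0.82,"wx":0,"wy":0,"wz":0,"gripper":3},
    {"x":0,"y":1.1,"z":0.9,"wx":0,"wy":0,"wz":0,"gripper":3},
    {"x":0,"y":1.1,"z":0.9,"wx":0,"wy":0,"wz":0,"gripper":3},
    {"x":0,"y":1.1,"z":0.9,"wx":0,"wy":0,"wz":0,"gripper":3},
    {"x":0,"y":1.1,"z":0.9,"wx":0,"wy":0,"wz":0,"gripper":3},
    {"x":0,"y":1.1,"z":0.9,"wx":0,"wy":0,"wz":0,"gripper":3},
    {"x":0,"y":1.1,"z":0.9,"wx":0,"wy":0,"wz":0,"gripper":3},
    {"x":0,"y":0,"z":0,"wx":0,"wy":0,"wz":0,"gripper":3}
  ]
}}

```text
time_s: 19.1
position: [0.5222, 0.1179, 0.2229]
tool_rot: [[0.616, -0.5, 0.609], [-0.788, -0.389, 0.478], [-0.002, -0.774, -0.633]]
ft_force: [0.4, -0.5, 0.1]
grip_width: 0.0515
```

```bash
python3 - <<'E'
from h import *
a,r=np.load('held.npy')
s=env.observe();print('rim est',s['position']+s['tool_rot']@r,'axis',s['tool_rot']@a,s['ft_force'],s['q'])
E
```

```text
rim est [0.62388656 0.19751182 0.06771289] axis [-1.58828307e-03 -3.38521733e-04  9.99998681e-01] [ 0.38067369 -0.49258802  0.09023406] [ -4.87540128  30.95684061 102.03704368  81.71390896  32.22509368
 -20.61701662]
```

>>> {"name": "step_arm", "arguments": {
  "increments": [
    {"x":0,"y":0.4,"z":0.32,"wx":0,"wy":0,"wz":0,"gripper":3},
    {"x":0,"y":0.3,"z":0.25,"wx":0,"wy":0,"wz":0,"gripper":3},
    {"x":0,"y":0.16,"z":0.13,"wx":0,"wy":0,"wz":0,"gripper":3},
    {"x":0,"y":0,"z":0,"wx":0,"wy":0,"wz":0,"gripper":3}
  ]
}}

```text
time_s: 19.5
position: [0.5214, 0.1179, 0.212]
tool_rot: [[0.616, -0.5, 0.609], [-0.788, -0.389, 0.477], [-0.002, -0.774, -0.633]]
ft_force: [0.2, 1.3, -0.5]
grip_width: 0.0517
```

>>> {"name": "step_arm", "arguments": {
  "increments": [
    {"x":0,"y":0.12,"z":0.1,"wx":0,"wy":0,"wz":0,"gripper":3},
    {"x":0,"y":0,"z":0,"wx":0,"wy":0,"wz":0,"gripper":3}
  ]
}}

```text
time_s: 19.7
position: [0.5213, 0.118, 0.2103]
tool_rot: [[0.616, -0.5, 0.609], [-0.788, -0.389, 0.477], [-0.002, -0.774, -0.633]]
ft_force: [0.1, -0.1, -1.5]
grip_width: 0.0517
```

>>> {"name": "step_arm", "arguments": {
  "increments": [
    {"x":0,"y":0.12,"z":0.1,"wx":0,"wy":0,"wz":0,"gripper":3},
    {"x":0,"y":0,"z":0,"wx":0,"wy":0,"wz":0,"gripper":3}
  ]
}}

```text
time_s: 19.9
position: [0.5214, 0.118, 0.2094]
tool_rot: [[0.616, -0.499, 0.61], [-0.788, -0.388, 0.478], [-0.001, -0.775, -0.632]]
ft_force: [-2.7, -0.6, 4.7]
grip_width: 0.0514
```

Contact. Release and retreat along the tool axis.

>>> {"name": "step_arm", "arguments": {
  "increments": [
    {"x":0,"y":0,"z":0,"wx":0,"wy":0,"wz":0,"gripper":8.5},
    {"x":0,"y":0,"z":0,"wx":0,"wy":0,"wz":0,"gripper":8.5},
    {"x":0,"y":0,"z":0,"wx":0,"wy":0,"wz":0,"gripper":8.5},
    {"x":0,"y":0,"z":-2,"wx":0,"wy":0,"wz":0,"gripper":8.5},
    {"x":0,"y":0,"z":-2.5,"wx":0,"wy":0,"wz":0,"gripper":8.5},
    {"x":0,"y":0,"z":-2.5,"wx":0,"wy":0,"wz":0,"gripper":8.5},
    {"x":0,"y":-2,"z":-2.5,"wx":0,"wy":0,"wz":0,"gripper":8.5},
    {"x":0,"y":-2,"z":-2.5,"wx":0,"wy":0,"wz":0,"gripper":8.5},
    {"x":0,"y":0,"z":0,"wx":0,"wy":0,"wz":0,"gripper":8.5}
  ]
}}

```text
time_s: 20.8
position: [0.4682, 0.0759, 0.3191]
tool_rot: [[0.615, -0.495, 0.614], [-0.788, -0.39, 0.476], [0.003, -0.777, -0.63]]
ft_force: [0.6, 0.7, -0.8]
grip_width: 0.0849
```

```bash
python3 - <<'E'
from h import *
import pickle
b=shot('scene');t=shot('top');pickle.dump((b,t),open('i7.pkl','wb'))
c=cv2.resize(b['color'][100:260,90:400],None,fx=1.5,fy=1.5,interpolation=cv2.INTER_CUBIC);d=cv2.resize(t['color'][125:285,130:440],None,fx=1.5,fy=1.5,interpolation=cv2.INTER_CUBIC)
cv2.imwrite('pics/m7.png',np.vstack([c,d]))
D=down(-147)
path([([.42,-.10,.40],tilt(-20,0),14),([.44,-.22,.40],tilt(-56,0),6)])
E
```

```text
t 20.9 p [0.4681 0.0762 0.3159] q [-11.4  17.3 104.9  65.5  40.2  -5.6] w 0.085 F [-0.7 -0.2 -0.5]
14 x "x": 1.116, "y": 0.227, "z": -0.917, "wx": -0.058, "wy": 0.032, "wz": 0.067, | len 1.5 deg 5.4 q [-29.  10.  92.   0.  78.  81.] dq [2.6 1.1 1.3 6.8 4.4 9. ] err 0.0000
6 x "x": 1.471, "y": -1.443, "z": 0.000, "wx": 0.000, "wy": 0.000, "wz": 0.105, | len 2.1 deg 6.0 q [-40.  16.  84.   0.  80. 106.] dq [2.1 1.3 1.7 0.  0.4 4.4] err 0.0000
```

View pics/m7.png

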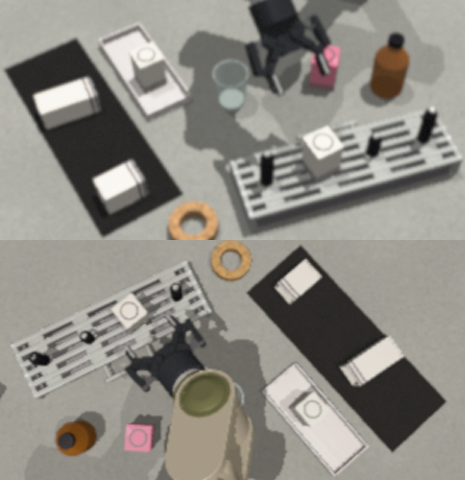

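Jar hangs on the short peg, square and seated (scene (322,150)); the two remaining jars look unmoved. Next, hover for the tall jar.

>>> {"name": "step_arm", "arguments": {
  "increments": [
    {"x":1.12,"y":0.23,"z":-0.92,"wx":-0.058,"wy":0.032,"wz":0.067,"gripper":8.5},
    {"x":1.12,"y":0.23,"z":-0.92,"wx":-0.058,"wy":0.032,"wz":0.067,"gripper":8.5},
    {"x":1.12,"y":0.23,"z":-0.92,"wx":-0.058,"wy":0.032,"wz":0.067,"gripper":8.5},
    {"x":1.12,"y":0.23,"z":-0.92,"wx":-0.058,"wy":0.032,"wz":0.067,"gripper":8.5},
    {"x":1.12,"y":0.23,"z":-0.92,"wx":-0.058,"wy":0.032,"wz":0.067,"gripper":8.5},
    {"x":1.12,"y":0.23,"z":-0.92,"wx":-0.058,"wy":0.032,"wz":0.067,"gripper":8.5},
    {"x":1.12,"y":0.23,"z":-0.92,"wx":-0.058,"wy":0.032,"wz":0.067,"gripper":8.5},
    {"x":1.12,"y":0.23,"z":-0.92,"wx":-0.058,"wy":0.032,"wz":0.067,"gripper":8.5},
    {"x":1.12,"y":0.23,"z":-0.92,"wx":-0.058,"wy":0.032,"wz":0.067,"gripper":8.5},
    {"x":1.12,"y":0.23,"z":-0.92,"wx":-0.058,"wy":0.032,"wz":0.067,"gripper":8.5},
    {"x":1.12,"y":0.23,"z":-0.92,"wx":-0.058,"wy":0.032,"wz":0.067,"gripper":8.5},
    {"x":1.12,"y":0.23,"z":-0.92,"wx":-0.058,"wy":0.032,"wz":0.067,"gripper":8.5},
    {"x":1.12,"y":0.23,"z":-0.92,"wx":-0.058,"wy":0.032,"wz":0.067,"gripper":8.5},
    {"x":1.12,"y":0.23,"z":-0.92,"wx":-0.058,"wy":0.032,"wz":0.067,"gripper":8.5},
    {"x":1.47,"y":-1.44,"z":0,"wx":0,"wy":0,"wz":0.105,"gripper":8.5},
    {"x":1.47,"y":-1.44,"z":0,"wx":0,"wy":0,"wz":0.105,"gripper":8.5},
    {"x":1.47,"y":-1.44,"z":0,"wx":0,"wy":0,"wz":0.105,"gripper":8.5},
    {"x":1.47,"y":-1.44,"z":0,"wx":0,"wy":0,"wz":0.105,"gripper":8.5},
    {"x":1.47,"y":-1.44,"z":0,"wx":0,"wy":0,"wz":0.105,"gripper":8.5},
    {"x":1.47,"y":-1.44,"z":0,"wx":0,"wy":0,"wz":0.105,"gripper":8.5}
  ]
}}

```text
time_s: 22.9
position: [0.4412, -0.2213, 0.3987]
tool_rot: [[-0.829, -0.559, -0.008], [-0.559, 0.829, 0.001], [0.006, 0.005, -1.0]]
ft_force: [-0.2, -1.1, 0.3]
grip_width: 0.0851
```

>>> {"name": "step_arm", "arguments": {
  "increments": [
    {"x":0,"y":0,"z":0,"wx":0,"wy":0,"wz":0,"gripper":8.5}
  ]
}}

```text
time_s: 23.0
position: [0.441, -0.2222, 0.3987]
tool_rot: [[-0.829, -0.559, -0.008], [-0.559, 0.829, 0.0], [0.006, 0.004, -1.0]]
ft_force: [0.5, 0.8, -0.2]
grip_width: 0.0849
```

```bash
python3 - <<'E'
from h import *
import pickle
path([])
w=shot('wrist','w8.png');pickle.dump(w,open('w8.pkl','wb'))
E
```

```text
t 23.0 p [ 0.441  -0.2222  0.3987] q [-40.5  16.5  83.5  -0.3  80.3 105.6] w 0.0849 F [ 0.5  0.8 -0.2]
```

View pics/w8.png

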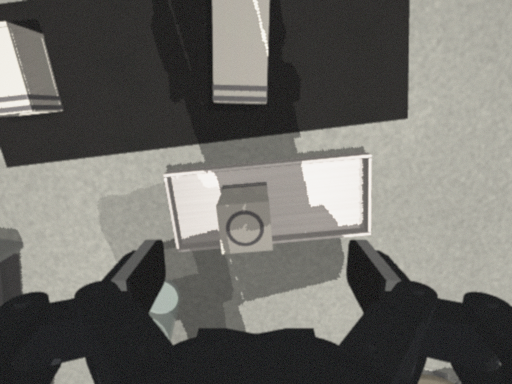

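Tall jar: left edge u=213, right edge (270,5)-(267,95), mouth edge v≈102. Part of the far short jar shows at the left, mouth edge at v≈110; dry jar upright at (245,228).

```bash
python3 - <<'E'
from h import *
import pickle
w=pickle.load(open('w8.pkl','rb'))
P=lambda u,v,z=.055: onz(w,u,v,z)[:2]
l=[P(213,5),P(213,95)];r=[P(270,5),P(267,95)]
for d in(l[0]-l[1],r[0]-r[1]):print(np.degrees(np.arctan2(d[1],d[0])))
print('width',np.linalg.norm(l[0]-r[0]),np.linalg.norm(l[1]-r[1]),'mouth',P(240,102,.04),P(240,97),'mid',(l[0]+r[0])/2,(l[1]+r[1])/2)
az=-56; u=np.array([np.cos(np.radians(az)),np.sin(np.radians(az))])
rim=P(240,102,.04)
for d in(.065,.07):
    g=rim+d*u; R=tilt(az,-40); t=grasp_tcp([*g,.034],R); print(rim,g,t)
    path([(t+[0,0,.12],R,10),(t,R,5)])
E
```

```text
-58.105661480138906
-57.38766749754803
width 0.05171502578790278 0.052688929251172696 mouth [ 0.49132548 -0.2739612 ] [ 0.49327441 -0.2780613 ] mid [ 0.53587163 -0.34553521] [ 0.49428309 -0.27963026]
[ 0.49132548 -0.2739612 ] [ 0.52767302 -0.32784864] [ 0.58338657 -0.41044738  0.15273689]
t 23.05 p [ 0.4409 -0.221   0.3989] q [-40.4  16.4  83.5  -0.3  80.4 105.5] w 0.0847 F [-0.6  0.1  0. ]
10 x "x": -0.119, "y": -2.695, "z": 0.470, "wx": -0.069, "wy": -0.001, "wz": 0.000, | len 2.7 deg 4.0 q [-46.  52.  42.   8. 125. 103.] dq [0.9 3.7 4.2 1.  4.6 1. ] err 0.0000
5 x "x": -0.000, "y": -1.543, "z": 1.839, "wx": 0.000, "wy": 0.000, "wz": 0.000, | len 2.4 deg 0.0 q [-46.  58.  48.   7. 113. 101.] dq [0.  1.5 1.6 0.2 2.6 0.4] err 0.0000
[ 0.49132548 -0.2739612 ] [ 0.53046899 -0.33199383] [ 0.58618254 -0.41459256  0.15273689]
t 23.05 p [ 0.4409 -0.221   0.3989] q [-40.4  16.4  83.5  -0.3  80.4 105.5] w 0.0847 F [-0.6  0.1  0. ]
10 x "x": -0.119, "y": -2.744, "z": 0.454, "wx": -0.069, "wy": -0.001, "wz": 0.000, | len 2.8 deg 4.0 q [-46.  52.  41.   8. 126. 103.] dq [0.9 3.8 4.4 1.  4.6 1. ] err 0.0000
5 x "x": -0.000, "y": -1.543, "z": 1.839, "wx": 0.000, "wy": 0.000, "wz": 0.000, | len 2.4 deg 0.0 q [-46.  59.  47.   7. 114. 101.] dq [0.  1.5 1.6 0.3 2.6 0.5] err 0.0000
```

```bash
python3 - <<'E'
from h import *
R=tilt(-57.5,-40); t=grasp_tcp([.530,-.335,.034],R); print(t)
path([(t+[0,0,.12],R,10),(t,R,5)])
E
```

```text
[ 0.58353228 -0.41902884  0.15273689]
t 23.05 p [ 0.4409 -0.221   0.3989] q [-40.4  16.4  83.5  -0.3  80.4 105.5] w 0.0847 F [-0.6  0.1  0. ]
10 x "x": -0.097, "y": -2.764, "z": 0.448, "wx": -0.069, "wy": -0.002, "wz": 0.003, | len 2.8 deg 4.0 q [-46.  52.  41.   9. 126. 104.] dq [0.9 3.8 4.4 1.1 4.6 0.9] err 0.0000
5 x "x": -0.000, "y": -1.543, "z": 1.839, "wx": 0.000, "wy": 0.000, "wz": 0.000, | len 2.4 deg 0.0 q [-46.  59.  47.   8. 113. 102.] dq [0.  1.5 1.6 0.3 2.6 0.5] err 0.0000
```

>>> {"name": "step_arm", "arguments": {
  "increments": [
    {"x":-0.1,"y":-2.76,"z":0.45,"wx":-0.069,"wy":-0.002,"wz":0.003,"gripper":8.5},
    {"x":-0.1,"y":-2.76,"z":0.45,"wx":-0.069,"wy":-0.002,"wz":0.003,"gripper":8.5},
    {"x":-0.1,"y":-2.76,"z":0.45,"wx":-0.069,"wy":-0.002,"wz":0.003,"gripper":8.5},
    {"x":-0.1,"y":-2.76,"z":0.45,"wx":-0.069,"wy":-0.002,"wz":0.003,"gripper":8.5},
    {"x":-0.1,"y":-2.76,"z":0.45,"wx":-0.069,"wy":-0.002,"wz":0.003,"gripper":8.5},
    {"x":-0.1,"y":-2.76,"z":0.45,"wx":-0.069,"wy":-0.002,"wz":0.003,"gripper":8.5},
    {"x":-0.1,"y":-2.76,"z":0.45,"wx":-0.069,"wy":-0.002,"wz":0.003,"gripper":8.5},
    {"x":-0.1,"y":-2.76,"z":0.45,"wx":-0.069,"wy":-0.002,"wz":0.003,"gripper":8.5},
    {"x":-0.1,"y":-2.76,"z":0.45,"wx":-0.069,"wy":-0.002,"wz":0.003,"gripper":8.5},
    {"x":-0.1,"y":-2.76,"z":0.45,"wx":-0.069,"wy":-0.002,"wz":0.003,"gripper":8.5},
    {"x":0,"y":0,"z":0,"wx":0,"wy":0,"wz":0,"gripper":8.5}
  ]
}}

```text
time_s: 24.15
position: [0.5842, -0.419, 0.2698]
tool_rot: [[-0.845, -0.41, -0.342], [-0.534, 0.646, 0.546], [-0.003, 0.644, -0.765]]
ft_force: [-0.1, -0.0, -0.5]
grip_width: 0.0852
```

```bash
python3 - <<'E'
from h import *
R=tilt(-57.5,-40); t=grasp_tcp([.530,-.335,.034],R)
path([(t,R,6)])
a=shot('top');A=cv2.cvtColor(a['color'],cv2.COLOR_BGR2HSV)
w=((A[...,2]>185)&(A[...,1]<40)).astype(np.uint8);w[:,:300]=0;w[285:]=0;w[:110]=0
for c in cv2.findContours(w,cv2.RETR_EXTERNAL,cv2.CHAIN_APPROX_NONE)[0]:
    if cv2.contourArea(c)>60: print(cv2.minAreaRect(c))
E
```

```text
t 24.15 p [ 0.5842 -0.419   0.2698] q [-46.   51.3  43.4   9.3 124.4 104.2] w 0.0852 F [-0.1 -0.  -0.5]
6 x "x": 0.013, "y": -1.251, "z": 1.497, "wx": 0.000, "wy": 0.001, "wz": -0.000, | len 2.0 deg 0.0 q [-46.  59.  47.   8. 113. 102.] dq [0.2 2.1 1.2 0.3 2.1 0.5] err 0.0000
((351.8583679199219, 264.6239318847656), (21.072147369384766, 21.542509078979492), 48.8140754699707)
((330.25, 150.75001525878906), (15.55634880065918, 20.50609588623047), 45.0)
```

>>> {"name": "step_arm", "arguments": {
  "increments": [
    {"x":0,"y":-1.25,"z":1.5,"wx":0,"wy":0,"wz":0,"gripper":8.5},
    {"x":0,"y":-1.25,"z":1.5,"wx":0,"wy":0,"wz":0,"gripper":8.5},
    {"x":0,"y":-1.25,"z":1.5,"wx":0,"wy":0,"wz":0,"gripper":8.5},
    {"x":0,"y":-1.25,"z":1.5,"wx":0,"wy":0,"wz":0,"gripper":8.5},
    {"x":0,"y":-1.25,"z":1.5,"wx":0,"wy":0,"wz":0,"gripper":8.5},
    {"x":0,"y":-1.25,"z":1.5,"wx":0,"wy":0,"wz":0,"gripper":8.5},
    {"x":0,"y":0,"z":0,"wx":0,"wy":0,"wz":0,"gripper":8.5},
    {"x":0,"y":0,"z":0,"wx":0,"wy":0,"wz":0,"gripper":3},
    {"x":0,"y":0,"z":0,"wx":0,"wy":0,"wz":0,"gripper":3},
    {"x":0,"y":0,"z":0,"wx":0,"wy":0,"wz":0,"gripper":3},
    {"x":0,"y":0,"z":0,"wx":0,"wy":0,"wz":0,"gripper":3},
    {"x":0,"y":0,"z":0,"wx":0,"wy":0,"wz":0,"gripper":3},
    {"x":0,"y":0,"z":0,"wx":0,"wy":0,"wz":0,"gripper":3}
  ]
}}

```text
time_s: 25.5
position: [0.584, -0.419, 0.1605]
tool_rot: [[-0.846, -0.413, -0.336], [-0.533, 0.652, 0.539], [-0.003, 0.635, -0.772]]
ft_force: [1.4, -0.4, 6.5]
grip_width: 0.0516
```

```bash
python3 - <<'E'
from h import *
a,r=held([.4925,-.276,.029],-57.5);print(a.round(3),r.round(4)); np.save('held2.npy',[a,r])
s=env.observe();p=s['position']
f=[.6685,.1025]
tg=[(p+[-.03,.04,.18],None,6)]
P,R=place_pose(a,r,[.42,-.20,.26],-20);tg.append((P,R,14))
for z,n in((.26,12),(.2,3),(.065,8)):
    P,R=place_pose(a,r,[*f,z],38);tg.append((P,R,n))
path(tg)
E
```

```text
[-0.005 -0.772 -0.635] [0.0017 0.0476 0.2094]
t 25.5 p [ 0.584  -0.419   0.1605] q [-46.   57.1  49.    8.3 112.5 102.2] w 0.0516 F [ 1.4 -0.4  6.5]
6 x "x": 0.057, "y": 2.547, "z": -1.790, "wx": 0.000, "wy": 0.000, "wz": 0.000, | len 3.1 deg 0.0 q [-46.  44.  48.  10. 126. 105.] dq [0.1 2.5 1.2 0.4 2.7 0.6] err 0.0000
14 x "x": -0.143, "y": 2.717, "z": -0.811, "wx": 0.108, "wy": -0.005, "wz": -0.052, | len 2.8 deg 6.9 q [-57.  -9. 113.  45.  41.  28.] dq [ 3.8  4.2  5.9 11.9  7.  15.6] err 0.0000
12 x "x": -1.258, "y": -1.585, "z": 1.927, "wx": 0.000, "wy": -0.065, "wz": -0.054, | len 2.8 deg 4.8 q [-16.  18.  83.  49.  56.  16.] dq [4.6 3.1 2.6 0.7 2.  1.2] err 0.0000
3 x "x": 0.000, "y": 1.545, "z": 1.270, "wx": 0.000, "wy": 0.000, "wz": 0.000, | len 2.0 deg 0.0 q [-16.  21.  88.  54.  51.   7.] dq [0.  1.2 2.  1.9 1.9 3.1] err 0.0000
8 x "x": 0.000, "y": 1.303, "z": 1.072, "wx": 0.000, "wy": 0.000, "wz": 0.000, | len 1.7 deg 0.0 q [-16.  32.  97.  72.  41. -18.] dq [0.  1.6 1.4 2.6 1.5 3.5] err 0.0000
```

>>> {"name": "step_arm", "arguments": {
  "increments": [
    {"x":0.06,"y":2.55,"z":-1.79,"wx":0,"wy":0,"wz":0,"gripper":3},
    {"x":0.06,"y":2.55,"z":-1.79,"wx":0,"wy":0,"wz":0,"gripper":3},
    {"x":0.06,"y":2.55,"z":-1.79,"wx":0,"wy":0,"wz":0,"gripper":3},
    {"x":0.06,"y":2.55,"z":-1.79,"wx":0,"wy":0,"wz":0,"gripper":3},
    {"x":0.06,"y":2.55,"z":-1.79,"wx":0,"wy":0,"wz":0,"gripper":3},
    {"x":0.06,"y":2.55,"z":-1.79,"wx":0,"wy":0,"wz":0,"gripper":3}
  ]
}}

```text
time_s: 26.1
position: [0.5536, -0.3787, 0.3404]
tool_rot: [[-0.846, -0.412, -0.337], [-0.533, 0.652, 0.54], [-0.003, 0.637, -0.771]]
ft_force: [-0.1, 0.1, -0.6]
grip_width: 0.0515
```

>>> {"name": "step_arm", "arguments": {
  "increments": [
    {"x":-0.11,"y":2.11,"z":-0.63,"wx":0.084,"wy":-0.004,"wz":-0.0404,"gripper":3},
    {"x":-0.11,"y":2.11,"z":-0.63,"wx":0.084,"wy":-0.004,"wz":-0.0404,"gripper":3},
    {"x":-0.11,"y":2.11,"z":-0.63,"wx":0.084,"wy":-0.004,"wz":-0.0404,"gripper":3},
    {"x":-0.11,"y":2.11,"z":-0.63,"wx":0.084,"wy":-0.004,"wz":-0.0404,"gripper":3},
    {"x":-0.11,"y":2.11,"z":-0.63,"wx":0.084,"wy":-0.004,"wz":-0.0404,"gripper":3},
    {"x":-0.11,"y":2.11,"z":-0.63,"wx":0.084,"wy":-0.004,"wz":-0.0404,"gripper":3},
    {"x":-0.11,"y":2.11,"z":-0.63,"wx":0.084,"wy":-0.004,"wz":-0.0404,"gripper":3},
    {"x":-0.11,"y":2.11,"z":-0.63,"wx":0.084,"wy":-0.004,"wz":-0.0404,"gripper":3},
    {"x":-0.11,"y":2.11,"z":-0.63,"wx":0.084,"wy":-0.004,"wz":-0.0404,"gripper":3},
    {"x":-0.11,"y":2.11,"z":-0.63,"wx":0.084,"wy":-0.004,"wz":-0.0404,"gripper":3},
    {"x":-0.11,"y":2.11,"z":-0.63,"wx":0.084,"wy":-0.004,"wz":-0.0404,"gripper":3},
    {"x":-0.11,"y":2.11,"z":-0.63,"wx":0.084,"wy":-0.004,"wz":-0.0404,"gripper":3},
    {"x":-0.11,"y":2.11,"z":-0.63,"wx":0.084,"wy":-0.004,"wz":-0.0404,"gripper":3},
    {"x":-0.11,"y":2.11,"z":-0.63,"wx":0.084,"wy":-0.004,"wz":-0.0404,"gripper":3},
    {"x":-0.11,"y":2.11,"z":-0.63,"wx":0.084,"wy":-0.004,"wz":-0.0404,"gripper":3},
    {"x":-0.11,"y":2.11,"z":-0.63,"wx":0.084,"wy":-0.004,"wz":-0.0404,"gripper":3},
    {"x":-0.11,"y":2.11,"z":-0.63,"wx":0.084,"wy":-0.004,"wz":-0.0404,"gripper":3},
    {"x":-0.11,"y":2.11,"z":-0.63,"wx":0.084,"wy":-0.004,"wz":-0.0404,"gripper":3},
    {"x":0,"y":0,"z":0,"wx":0,"wy":0,"wz":0,"gripper":3}
  ]
}}

```text
time_s: 28.0
position: [0.2938, -0.1545, 0.4228]
tool_rot: [[-0.342, -0.594, 0.728], [-0.94, 0.219, -0.263], [-0.004, -0.774, -0.633]]
ft_force: [-0.5, -0.9, -1.0]
grip_width: 0.0512
```

```bash
python3 - <<'E'
from h import *
a,r=np.load('held2.npy');s=env.observe();print('rim',s['position']+s['tool_rot']@r,s['tool_rot']@a)
f=[.6685,.1025];tg=[]
for z,n in((.26,13),(.2,3),(.065,8)):
    P,R=place_pose(a,r,[*f,z],38);tg.append((P,R,n))
path(tg)
E
```

```text
rim [ 0.41733628 -0.20060233  0.2532584 ] [-0.00175212  0.00234341  0.99999572]
t 28.0 p [ 0.2938 -0.1545  0.4228] q [-55.7  -8.  112.2  44.6  40.2  28.7] w 0.0512 F [-0.5 -0.9 -1. ]
13 x "x": -1.147, "y": -1.516, "z": 1.767, "wx": -0.000, "wy": -0.060, "wz": -0.050, | len 2.6 deg 4.5 q [-16.  18.  83.  49.  56.  16.] dq [3.9 2.7 2.5 2.1 1.9 3.5] err 0.0000
3 x "x": 0.000, "y": 1.545, "z": 1.270, "wx": 0.000, "wy": 0.000, "wz": 0.000, | len 2.0 deg 0.0 q [-16.  21.  88.  54.  51.   7.] dq [0.  1.2 2.  1.9 1.9 3.1] err 0.0000
8 x "x": 0.000, "y": 1.303, "z": 1.072, "wx": 0.000, "wy": 0.000, "wz": 0.000, | len 1.7 deg 0.0 q [-16.  32.  97.  72.  41. -18.] dq [0.  1.6 1.4 2.6 1.5 3.5] err 0.0000
```

>>> {"name": "step_arm", "arguments": {
  "increments": [
    {"x":-1.15,"y":-1.52,"z":1.77,"wx":0,"wy":-0.06,"wz":-0.05,"gripper":3},
    {"x":-1.15,"y":-1.52,"z":1.77,"wx":0,"wy":-0.06,"wz":-0.05,"gripper":3},
    {"x":-1.15,"y":-1.52,"z":1.77,"wx":0,"wy":-0.06,"wz":-0.05,"gripper":3},
    {"x":-1.15,"y":-1.52,"z":1.77,"wx":0,"wy":-0.06,"wz":-0.05,"gripper":3},
    {"x":-1.15,"y":-1.52,"z":1.77,"wx":0,"wy":-0.06,"wz":-0.05,"gripper":3},
    {"x":-1.15,"y":-1.52,"z":1.77,"wx":0,"wy":-0.06,"wz":-0.05,"gripper":3},
    {"x":-1.15,"y":-1.52,"z":1.77,"wx":0,"wy":-0.06,"wz":-0.05,"gripper":3},
    {"x":-1.15,"y":-1.52,"z":1.77,"wx":0,"wy":-0.06,"wz":-0.05,"gripper":3},
    {"x":-1.15,"y":-1.52,"z":1.77,"wx":0,"wy":-0.06,"wz":-0.05,"gripper":3},
    {"x":-1.15,"y":-1.52,"z":1.77,"wx":0,"wy":-0.06,"wz":-0.05,"gripper":3},
    {"x":-1.15,"y":-1.52,"z":1.77,"wx":0,"wy":-0.06,"wz":-0.05,"gripper":3},
    {"x":-1.15,"y":-1.52,"z":1.77,"wx":0,"wy":-0.06,"wz":-0.05,"gripper":3},
    {"x":-1.15,"y":-1.52,"z":1.77,"wx":0,"wy":-0.06,"wz":-0.05,"gripper":3},
    {"x":0,"y":1.54,"z":1.27,"wx":0,"wy":0,"wz":0,"gripper":3},
    {"x":0,"y":1.54,"z":1.27,"wx":0,"wy":0,"wz":0,"gripper":3},
    {"x":0,"y":1.54,"z":1.27,"wx":0,"wy":0,"wz":0,"gripper":3},
    {"x":0,"y":0,"z":0,"wx":0,"wy":0,"wz":0,"gripper":3}
  ]
}}

```text
time_s: 29.7
position: [0.5675, 0.0209, 0.3689]
tool_rot: [[0.618, -0.501, 0.606], [-0.786, -0.395, 0.475], [0.001, -0.77, -0.638]]
ft_force: [0.4, 0.1, -0.2]
grip_width: 0.0509
```

```bash
python3 - <<'E'
from h import *
import pickle
a,r=np.load('held2.npy');s=env.observe();rim=s['position']+s['tool_rot']@r;print('rim',rim,s['tool_rot']@a)
f=[.6685,.1025];tg=[]
for z,n in((.065,9),):
    P,R=place_pose(a,r,[*f,z],38);tg.append((P,R,n))
path(tg)
b=shot('scene');t=shot('top');pickle.dump((b,t),open('i9.pkl','wb'))
print('lid px scene',proj(b,rim+[0,0,.115]))
# lid ring: grey circle on white top; white blob around it
g=cv2.cvtColor(b['color'],cv2.COLOR_BGR2HSV);w=((g[...,2]>195)&(g[...,1]<40)).astype(np.uint8)
for c in cv2.findContours(w,cv2.RETR_EXTERNAL,cv2.CHAIN_APPROX_NONE)[0]:
    if cv2.contourArea(c)>80:print(cv2.minAreaRect(c))
cv2.imwrite('pics/m9.png',cv2.resize(b['color'][110:260,220:400],(540,450),interpolation=cv2.INTER_CUBIC))
E
```

```text
rim [0.67155352 0.1002912  0.19855969] [-7.21084614e-04  7.13545510e-03  9.99974282e-01]
t 29.7 p [0.5675 0.0209 0.3689] q [-15.3  22.   85.9  52.9  50.7   9.3] w 0.0509 F [ 0.4  0.1 -0.2]
9 x "x": -0.025, "y": 1.160, "z": 0.934, "wx": 0.000, "wy": 0.000, "wz": 0.000, | len 1.5 deg 0.0 q [-16.  32.  97.  72.  41. -18.] dq [1.1 1.4 3.2 2.7 1.3 4.7] err 0.0000
lid px scene [[267.42134064 162.33024471]]
((168.20001220703125, 219.9000244140625), (16.099689483642578, 28.174455642700195), 63.43495178222656)
((345.4906311035156, 205.2169647216797), (27.884191513061523, 101.64680480957031), 74.05460357666016)
((332.61822509765625, 190.04473876953125), (21.94745445251465, 80.84500885009766), 80.98067474365234)
((268.0000305175781, 163.0), (19.677398681640625, 24.149534225463867), 63.43495178222656)
((185.53846740722656, 143.80767822265625), (57.41147232055664, 31.61791229248047), 56.3099365234375)
```

Lid seen at (268,163), predicted (267,162): no slip. Lowering.

>>> {"name": "step_arm", "arguments": {
  "increments": [
    {"x":-0.03,"y":1.16,"z":0.93,"wx":0,"wy":0,"wz":0,"gripper":3},
    {"x":-0.03,"y":1.16,"z":0.93,"wx":0,"wy":0,"wz":0,"gripper":3},
    {"x":-0.03,"y":1.16,"z":0.93,"wx":0,"wy":0,"wz":0,"gripper":3},
    {"x":-0.03,"y":1.16,"z":0.93,"wx":0,"wy":0,"wz":0,"gripper":3},
    {"x":-0.03,"y":1.16,"z":0.93,"wx":0,"wy":0,"wz":0,"gripper":3},
    {"x":-0.03,"y":1.16,"z":0.93,"wx":0,"wy":0,"wz":0,"gripper":3},
    {"x":-0.03,"y":1.16,"z":0.93,"wx":0,"wy":0,"wz":0,"gripper":3},
    {"x":-0.03,"y":1.16,"z":0.93,"wx":0,"wy":0,"wz":0,"gripper":3},
    {"x":-0.03,"y":1.16,"z":0.93,"wx":0,"wy":0,"wz":0,"gripper":3},
    {"x":0,"y":0,"z":0,"wx":0,"wy":0,"wz":0,"gripper":3}
  ]
}}

```text
time_s: 30.8
position: [0.5652, 0.0211, 0.2369]
tool_rot: [[0.618, -0.497, 0.61], [-0.786, -0.395, 0.475], [0.005, -0.773, -0.635]]
ft_force: [0.5, 0.9, -1.4]
grip_width: 0.0515
```

```bash
python3 - <<'E'
from h import *
a,r=np.load('held2.npy');s=env.observe();rim=s['position']+s['tool_rot']@r;print('rim',rim,s['tool_rot']@a,s['ft_force'])
E
```

```text
rim [0.6702508  0.10046223 0.06724665] [-0.00681234  0.00735055  0.99994978] [ 0.53323627  0.93487455 -1.40366641]
```

>>> {"name": "step_arm", "arguments": {
  "increments": [
    {"x":0,"y":0.4,"z":0.32,"wx":0,"wy":0,"wz":0,"gripper":3},
    {"x":0,"y":0.3,"z":0.25,"wx":0,"wy":0,"wz":0,"gripper":3},
    {"x":0,"y":0.16,"z":0.13,"wx":0,"wy":0,"wz":0,"gripper":3},
    {"x":0,"y":0,"z":0,"wx":0,"wy":0,"wz":0,"gripper":3}
  ]
}}

```text
time_s: 31.2
position: [0.565, 0.0209, 0.2274]
tool_rot: [[0.618, -0.494, 0.612], [-0.786, -0.395, 0.475], [0.007, -0.775, -0.632]]
ft_force: [-2.0, 0.0, 4.8]
grip_width: 0.0515
```

>>> {"name": "step_arm", "arguments": {
  "increments": [
    {"x":0,"y":0.12,"z":0.1,"wx":0,"wy":0,"wz":0,"gripper":3},
    {"x":0,"y":0,"z":0,"wx":0,"wy":0,"wz":0,"gripper":3}
  ]
}}

```text
time_s: 31.4
position: [0.5649, 0.0209, 0.227]
tool_rot: [[0.618, -0.492, 0.613], [-0.786, -0.394, 0.476], [0.007, -0.776, -0.63]]
ft_force: [-9.1, -3.9, 16.3]
grip_width: 0.0514
```

>>> {"name": "step_arm", "arguments": {
  "increments": [
    {"x":0,"y":0.12,"z":0.1,"wx":0,"wy":0,"wz":0,"gripper":3},
    {"x":0,"y":0,"z":0,"wx":0,"wy":0,"wz":0,"gripper":3}
  ]
}}

```text
time_s: 31.6
position: [0.5652, 0.0208, 0.2266]
tool_rot: [[0.618, -0.49, 0.615], [-0.786, -0.393, 0.476], [0.008, -0.778, -0.628]]
ft_force: [-11.3, -4.8, 23.5]
grip_width: 0.0513
```

Seated (firm contact at about rack height). Release and retreat.

>>> {"name": "step_arm", "arguments": {
  "increments": [
    {"x":0,"y":0,"z":0,"wx":0,"wy":0,"wz":0,"gripper":8.5},
    {"x":0,"y":0,"z":0,"wx":0,"wy":0,"wz":0,"gripper":8.5},
    {"x":0,"y":0,"z":0,"wx":0,"wy":0,"wz":0,"gripper":8.5},
    {"x":0,"y":0,"z":-2,"wx":0,"wy":0,"wz":0,"gripper":8.5},
    {"x":0,"y":0,"z":-2.5,"wx":0,"wy":0,"wz":0,"gripper":8.5},
    {"x":0,"y":0,"z":-2.5,"wx":0,"wy":0,"wz":0,"gripper":8.5},
    {"x":0,"y":-2,"z":-2.5,"wx":0,"wy":0,"wz":0,"gripper":8.5},
    {"x":0,"y":-2,"z":-2.5,"wx":0,"wy":0,"wz":0,"gripper":8.5},
    {"x":0,"y":0,"z":0,"wx":0,"wy":0,"wz":0,"gripper":8.5}
  ]
}}

```text
time_s: 32.5
position: [0.5114, -0.0205, 0.3334]
tool_rot: [[0.617, -0.491, 0.615], [-0.787, -0.397, 0.473], [0.012, -0.775, -0.631]]
ft_force: [0.4, 0.3, -0.7]
grip_width: 0.0852
```

```bash
python3 - <<'E'
from h import *
import pickle
b=shot('scene');t=shot('top');pickle.dump((b,t),open('i10.pkl','wb'))
g=cv2.cvtColor(t['color'],cv2.COLOR_BGR2HSV);w=((g[...,2]>185)&(g[...,1]<40)).astype(np.uint8);w[:,:300]=0;w[285:]=0;w[:110]=0
for c in cv2.findContours(w,cv2.RETR_EXTERNAL,cv2.CHAIN_APPROX_NONE)[0]:
    if cv2.contourArea(c)>60:print(cv2.minAreaRect(c))
path([([.52,-.05,.40],tilt(-25,0),14),([.60,-.07,.40],tilt(-45,0),5)])
E
```

```text
((347.0705871582031, 252.58236694335938), (50.87019348144531, 29.936403274536133), 49.398704528808594)
((328.17645263671875, 152.20587158203125), (15.510527610778809, 27.550168991088867), 49.398704528808594)
t 32.6 p [ 0.5112 -0.0201  0.3301] q [-22.1  20.   97.2  59.9  50.7  -5.7] w 0.0849 F [-0.1  0.4 -0.9]
14 x "x": 0.146, "y": -0.272, "z": -0.457, "wx": -0.057, "wy": 0.034, "wz": 0.074, | len 0.6 deg 5.7 q [-18.  19.  79.   0.  82.  97.] dq [1.  1.  1.8 6.1 4.6 9.4] err 0.0000
5 x "x": -0.539, "y": -1.567, "z": 0.000, "wx": 0.000, "wy": 0.000, "wz": 0.070, | len 1.7 deg 4.0 q [-18.  27.  66.   0.  87. 117.] dq [0.4 1.7 2.8 0.  1.2 4.4] err 0.0000
```

>>> {"name": "step_arm", "arguments": {
  "increments": [
    {"x":0.15,"y":-0.27,"z":-0.46,"wx":-0.057,"wy":0.034,"wz":0.074,"gripper":8.5},
    {"x":0.15,"y":-0.27,"z":-0.46,"wx":-0.057,"wy":0.034,"wz":0.074,"gripper":8.5},
    {"x":0.15,"y":-0.27,"z":-0.46,"wx":-0.057,"wy":0.034,"wz":0.074,"gripper":8.5},
    {"x":0.15,"y":-0.27,"z":-0.46,"wx":-0.057,"wy":0.034,"wz":0.074,"gripper":8.5},
    {"x":0.15,"y":-0.27,"z":-0.46,"wx":-0.057,"wy":0.034,"wz":0.074,"gripper":8.5},
    {"x":0.15,"y":-0.27,"z":-0.46,"wx":-0.057,"wy":0.034,"wz":0.074,"gripper":8.5},
    {"x":0.15,"y":-0.27,"z":-0.46,"wx":-0.057,"wy":0.034,"wz":0.074,"gripper":8.5},
    {"x":0.15,"y":-0.27,"z":-0.46,"wx":-0.057,"wy":0.034,"wz":0.074,"gripper":8.5},
    {"x":0.15,"y":-0.27,"z":-0.46,"wx":-0.057,"wy":0.034,"wz":0.074,"gripper":8.5},
    {"x":0.15,"y":-0.27,"z":-0.46,"wx":-0.057,"wy":0.034,"wz":0.074,"gripper":8.5},
    {"x":0.15,"y":-0.27,"z":-0.46,"wx":-0.057,"wy":0.034,"wz":0.074,"gripper":8.5},
    {"x":0.15,"y":-0.27,"z":-0.46,"wx":-0.057,"wy":0.034,"wz":0.074,"gripper":8.5},
    {"x":0.15,"y":-0.27,"z":-0.46,"wx":-0.057,"wy":0.034,"wz":0.074,"gripper":8.5},
    {"x":0.15,"y":-0.27,"z":-0.46,"wx":-0.057,"wy":0.034,"wz":0.074,"gripper":8.5},
    {"x":-0.54,"y":-1.57,"z":0,"wx":0,"wy":0,"wz":0.07,"gripper":8.5},
    {"x":-0.54,"y":-1.57,"z":0,"wx":0,"wy":0,"wz":0.07,"gripper":8.5},
    {"x":-0.54,"y":-1.57,"z":0,"wx":0,"wy":0,"wz":0.07,"gripper":8.5},
    {"x":-0.54,"y":-1.57,"z":0,"wx":0,"wy":0,"wz":0.07,"gripper":8.5},
    {"x":-0.54,"y":-1.57,"z":0,"wx":0,"wy":0,"wz":0.07,"gripper":8.5},
    {"x":0,"y":0,"z":0,"wx":0,"wy":0,"wz":0,"gripper":8.5}
  ]
}}

```text
time_s: 34.6
position: [0.6015, -0.0716, 0.3968]
tool_rot: [[-0.71, -0.704, -0.009], [-0.704, 0.71, 0.008], [0.001, 0.011, -1.0]]
ft_force: [-0.8, 0.5, -0.8]
grip_width: 0.085
```

```bash
python3 - <<'E'
from h import *
import pickle
path([])
w=shot('wrist');b=shot('scene');pickle.dump((w,b),open('w11.pkl','wb'))
c=b['color'][130:260,220:400]
cv2.imwrite('pics/m11.png',np.vstack([w['color'],cv2.resize(c,(512,220))[:216]]))
E
```

```text
t 34.6 p [ 0.6015 -0.0716  0.3968] q [-18.   27.9  65.6   0.3  87.1 117.2] w 0.085 F [-0.8  0.5 -0.8]
```

View pics/m11.png

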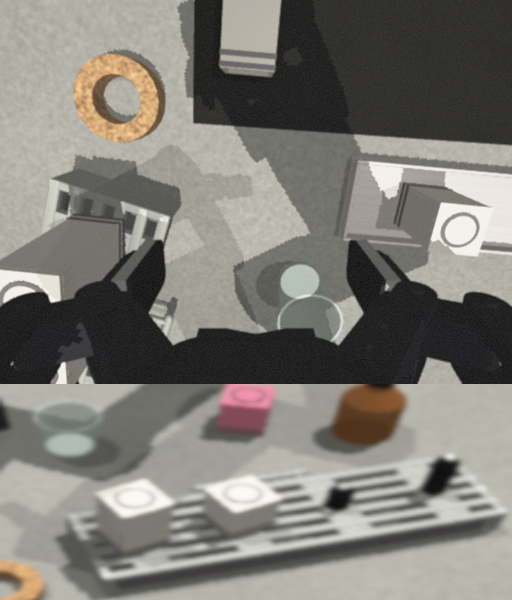

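Lower part: two jars hang upright on tall right and short pegs. Far short jar: left edge (223,3)-(219,52), right edge (281,3)-(276,60), mouth edge (219,68)-(274,76).

```bash
python3 - <<'E'
from h import *
import pickle
w,b=pickle.load(open('w11.pkl','rb'))
P=lambda u,v,z=.055: onz(w,u,v,z)[:2]
l=[P(223,3),P(219,52)];r=[P(281,3),P(276,60)]
for d in(l[0]-l[1],r[0]-r[1]):print(np.degrees(np.arctan2(d[1],d[0])))
d=P(276,60)-P(219,52); print('from mouth edge az',np.degrees(np.arctan2(d[1],d[0]))+90)
print('width',np.linalg.norm(l[0]-r[0]),'mouth',P(247,72,.04),'mid',(l[0]+r[0])/2,(l[1]+r[1])/2)
az=-44; u=np.array([np.cos(np.radians(az)),np.sin(np.radians(az))])
rim=P(247,72,.04)
for t in(-40,-30):
  g=rim+.053*u; R=tilt(az,t); T=grasp_tcp([*g,.034],R); print(g,T)
  path([(T+[0,0,.10],R,10),(T,R,5)])
E
```

```text
-52.17413221648273
-49.59570089279376
from mouth edge az -52.59973462640744
width 0.052076234819742155 mouth [ 0.6750009  -0.13531079] mid [ 0.71103622 -0.17916698] [ 0.68314401 -0.14498483]
[ 0.71312591 -0.17212768] [ 0.78479523 -0.24133794  0.15273689]
t 34.7 p [ 0.6001 -0.0709  0.3978] q [-18.   27.7  65.8   0.3  87.1 117.1] w 0.0849 F [-0.4  0.8  0.3]
10 x "x": -0.087, "y": -2.897, "z": 0.597, "wx": -0.069, "wy": 0.001, "wz": -0.002, | len 3.0 deg 3.9 q [-27.  66.  13.  17. 136. 116.] dq [1.4 5.1 8.  2.5 6.5 1.6] err 0.1084
5 x "x": -0.000, "y": -1.286, "z": 1.532, "wx": 0.000, "wy": 0.000, "wz": 0.000, | len 2.0 deg 0.0 q [-27.  73.  13.  15. 132. 114.] dq [0.1 1.3 0.2 0.6 1.1 0.6] err 0.0797
[ 0.71312591 -0.17212768] [ 0.76887475 -0.2259637   0.16823394]
t 34.7 p [ 0.6001 -0.0709  0.3978] q [-18.   27.7  65.8   0.3  87.1 117.1] w 0.0849 F [-0.4  0.8  0.3]
10 x "x": -0.084, "y": -2.562, "z": 0.717, "wx": -0.051, "wy": 0.000, "wz": -0.002, | len 2.7 deg 2.9 q [-26.  62.  18.  11. 128. 113.] dq [1.2 4.3 6.5 1.4 5.  1.3] err 0.0000
5 x "x": -0.000, "y": -1.000, "z": 1.732, "wx": 0.000, "wy": 0.000, "wz": 0.000, | len 2.0 deg 0.0 q [-26.  66.  26.  10. 117. 110.] dq [0.  0.9 2.  0.4 2.4 0.6] err 0.0000
```

```bash
python3 - <<'E'
from h import *
az=-51;u=np.array([np.cos(np.radians(az)),np.sin(np.radians(az))]);rim=np.array([.675,-.135])
R=tilt(az,-32);T=grasp_tcp([*(rim+.053*u),.034],R);print(T)
RR=R;a=RR.T@[*u,0];r=RR.T@(np.array([*rim,.029])-T)
tg=[(T+[0,0,.10],R,10),(T,R,5),(T+[-.06,.05,.16],R,6)]
P,Q=place_pose(a,r,[.46,-.20,.28],-15);tg.append((P,Q,20))
for z,n in((.28,16),(.17,4),(.065,8)):
    P,Q=place_pose(a,r,[.578,.293,z],48);tg.append((P,Q,n))
path(tg)
E
```

```text
[ 0.76004478 -0.24002155  0.16544745]
t 34.7 p [ 0.6001 -0.0709  0.3978] q [-18.   27.7  65.8   0.3  87.1 117.1] w 0.0849 F [-0.4  0.8  0.3]
10 x "x": -0.035, "y": -2.621, "z": 0.696, "wx": -0.055, "wy": -0.003, "wz": 0.010, | len 2.7 deg 3.2 q [-28.  61.  21.  15. 127. 120.] dq [1.3 4.  5.8 2.  4.5 1.5] err 0.0000
5 x "x": 0.000, "y": -1.060, "z": 1.696, "wx": 0.000, "wy": 0.000, "wz": 0.000, | len 2.0 deg 0.0 q [-28.  65.  28.  14. 116. 116.] dq [0.  1.  1.8 0.5 2.3 0.8] err 0.0000
6 x "x": 0.253, "y": 2.496, "z": -1.585, "wx": 0.000, "wy": 0.000, "wz": 0.000, | len 3.0 deg 0.0 q [-26.  49.  39.  15. 121. 119.] dq [0.2 3.1 2.9 0.3 1.4 0.7] err 0.0000
20 x "x": 0.864, "y": 1.676, "z": -0.912, "wx": 0.076, "wy": -0.008, "wz": -0.034, | len 2.1 deg 4.8 q [-54.  -4. 113.  62.  37.  10.] dq [ 4.3  3.1  4.  11.7  5.2 15. ] err 0.0000
16 x "x": -2.006, "y": -0.846, "z": 1.354, "wx": 0.000, "wy": -0.058, "wz": -0.036, | len 2.6 deg 3.9 q [ 1. 14. 93. 61. 45.  9.] dq [4.5 1.5 1.4 0.1 1.  0.3] err 0.0000
4 x "x": 0.000, "y": 2.332, "z": 1.457, "wx": 0.000, "wy": 0.000, "wz": 0.000, | len 2.8 deg 0.0 q [  1.  22. 103.  81.  39. -17.] dq [0.  2.5 2.6 5.5 2.  7.1] err 0.0000
8 x "x": 0.000, "y": 1.113, "z": 0.696, "wx": 0.000, "wy": 0.000, "wz": 0.000, | len 1.3 deg 0.0 q [  1.  34. 108. 102.  39. -45.] dq [0.  1.6 0.9 2.8 0.4 3.5] err 0.0000
```

>>> {"name": "step_arm", "arguments": {
  "increments": [
    {"x":-0.04,"y":-2.62,"z":0.7,"wx":-0.055,"wy":-0.003,"wz":0.01,"gripper":8.5},
    {"x":-0.04,"y":-2.62,"z":0.7,"wx":-0.055,"wy":-0.003,"wz":0.01,"gripper":8.5},
    {"x":-0.04,"y":-2.62,"z":0.7,"wx":-0.055,"wy":-0.003,"wz":0.01,"gripper":8.5},
    {"x":-0.04,"y":-2.62,"z":0.7,"wx":-0.055,"wy":-0.003,"wz":0.01,"gripper":8.5},
    {"x":-0.04,"y":-2.62,"z":0.7,"wx":-0.055,"wy":-0.003,"wz":0.01,"gripper":8.5},
    {"x":-0.04,"y":-2.62,"z":0.7,"wx":-0.055,"wy":-0.003,"wz":0.01,"gripper":8.5},
    {"x":-0.04,"y":-2.62,"z":0.7,"wx":-0.055,"wy":-0.003,"wz":0.01,"gripper":8.5},
    {"x":-0.04,"y":-2.62,"z":0.7,"wx":-0.055,"wy":-0.003,"wz":0.01,"gripper":8.5},
    {"x":-0.04,"y":-2.62,"z":0.7,"wx":-0.055,"wy":-0.003,"wz":0.01,"gripper":8.5},
    {"x":-0.04,"y":-2.62,"z":0.7,"wx":-0.055,"wy":-0.003,"wz":0.01,"gripper":8.5},
    {"x":0,"y":0,"z":0,"wx":0,"wy":0,"wz":0,"gripper":8.5}
  ]
}}

```text
time_s: 35.8
position: [0.7603, -0.2418, 0.2612]
tool_rot: [[-0.779, -0.528, -0.337], [-0.627, 0.658, 0.417], [0.001, 0.537, -0.844]]
ft_force: [-0.3, -0.7, -0.2]
grip_width: 0.0851
```

```bash
python3 - <<'E'
from h import *
R=tilt(-51,-32);T=np.array([.760,-.240,.1655])
path([(T,R,5)])
t=shot('top');g=cv2.cvtColor(t['color'],cv2.COLOR_BGR2HSV);w=((g[...,2]>150)&(g[...,1]<40)).astype(np.uint8)
w=w[125:185,300:370]
for c in cv2.findContours(w,cv2.RETR_EXTERNAL,cv2.CHAIN_APPROX_NONE)[0]:
    if cv2.contourArea(c)>60:print(cv2.minAreaRect(c))
E
```

```text
t 35.8 p [ 0.7603 -0.2418  0.2612] q [-27.4  60.5  23.   15.4 125.7 119.5] w 0.0851 F [-0.3 -0.7 -0.2]
5 x "x": -0.019, "y": -0.996, "z": 1.636, "wx": 0.002, "wy": 0.000, "wz": -0.001, | len 1.9 deg 0.1 q [-28.  65.  28.  14. 116. 116.] dq [0.2 1.8 1.6 0.4 2.2 0.7] err 0.0000
((28.058826446533203, 27.23529624938965), (15.83592414855957, 27.550168991088867), 49.398704528808594)
```

Jar still there. Descend and grip.

>>> {"name": "step_arm", "arguments": {
  "increments": [
    {"x":-0.02,"y":-1.0,"z":1.64,"wx":0.002,"wy":0,"wz":0,"gripper":8.5},
    {"x":-0.02,"y":-1.0,"z":1.64,"wx":0.002,"wy":0,"wz":0,"gripper":8.5},
    {"x":-0.02,"y":-1.0,"z":1.64,"wx":0.002,"wy":0,"wz":0,"gripper":8.5},
    {"x":-0.02,"y":-1.0,"z":1.64,"wx":0.002,"wy":0,"wz":0,"gripper":8.5},
    {"x":-0.02,"y":-1.0,"z":1.64,"wx":0.002,"wy":0,"wz":0,"gripper":8.5},
    {"x":0,"y":0,"z":0,"wx":0,"wy":0,"wz":0,"gripper":8.5},
    {"x":0,"y":0,"z":0,"wx":0,"wy":0,"wz":0,"gripper":3},
    {"x":0,"y":0,"z":0,"wx":0,"wy":0,"wz":0,"gripper":3},
    {"x":0,"y":0,"z":0,"wx":0,"wy":0,"wz":0,"gripper":3},
    {"x":0,"y":0,"z":0,"wx":0,"wy":0,"wz":0,"gripper":3},
    {"x":0,"y":0,"z":0,"wx":0,"wy":0,"wz":0,"gripper":3},
    {"x":0,"y":0,"z":0,"wx":0,"wy":0,"wz":0,"gripper":3}
  ]
}}

```text
time_s: 37.05
position: [0.7607, -0.239, 0.1737]
tool_rot: [[-0.779, -0.538, -0.323], [-0.627, 0.665, 0.406], [-0.003, 0.519, -0.855]]
ft_force: [1.2, -0.6, 6.3]
grip_width: 0.051
```

```bash
python3 - <<'E'
from h import *
a,r=held([.675,-.135,.029],-51);print(a.round(3),r.round(4)); np.save('held3.npy',[a,r])
p=env.observe()['position']
tg=[(p+[-.06,.05,.16],None,6)]
P,R=place_pose(a,r,[.46,-.20,.28],-20);tg.append((P,R,20))
for z,n in((.28,16),(.19,4),(.065,8)):
    P,R=place_pose(a,r,[.578,.293,z],48);tg.append((P,R,n))
path(tg)
E
```

```text
[-0.002 -0.855 -0.519] [0.0019 0.0401 0.1936]
t 37.05 p [ 0.7607 -0.239   0.1737] q [-27.2  63.6  29.7  13.6 115.  116.5] w 0.051 F [ 1.2 -0.6  6.3]
6 x "x": 0.247, "y": 2.475, "z": -1.618, "wx": 0.000, "wy": 0.000, "wz": 0.000, | len 3.0 deg 0.0 q [-26.  49.  38.  15. 121. 120.] dq [0.2 2.9 2.3 0.4 1.4 0.7] err 0.0000
20 x "x": 0.906, "y": 1.688, "z": -0.883, "wx": 0.076, "wy": -0.007, "wz": -0.029, | len 2.1 deg 4.7 q [-52.  -5. 115.  61.  31.  15.] dq [ 4.1  3.1  4.1 14.3  5.5 17.4] err 0.0000
16 x "x": -1.966, "y": -0.767, "z": 1.264, "wx": -0.000, "wy": -0.063, "wz": -0.038, | len 2.5 deg 4.2 q [ 1. 13. 94. 63. 45.  7.] dq [4.3 1.7 1.5 0.3 1.4 0.6] err 0.0000
4 x "x": 0.000, "y": 1.923, "z": 1.167, "wx": 0.000, "wy": 0.000, "wz": 0.000, | len 2.3 deg 0.0 q [  1.  20. 102.  78.  40. -14.] dq [0.  2.  2.2 4.3 1.6 5.6] err 0.0000
8 x "x": 0.000, "y": 1.336, "z": 0.811, "wx": 0.000, "wy": 0.000, "wz": 0.000, | len 1.6 deg 0.0 q [  1.  34. 110. 103.  40. -47.] dq [0.  1.9 1.2 3.2 0.5 4.2] err 0.0000
```

>>> {"name": "step_arm", "arguments": {
  "increments": [
    {"x":0.25,"y":2.48,"z":-1.62,"wx":0,"wy":0,"wz":0,"gripper":3},
    {"x":0.25,"y":2.48,"z":-1.62,"wx":0,"wy":0,"wz":0,"gripper":3},
    {"x":0.25,"y":2.48,"z":-1.62,"wx":0,"wy":0,"wz":0,"gripper":3},
    {"x":0.25,"y":2.48,"z":-1.62,"wx":0,"wy":0,"wz":0,"gripper":3},
    {"x":0.25,"y":2.48,"z":-1.62,"wx":0,"wy":0,"wz":0,"gripper":3},
    {"x":0.25,"y":2.48,"z":-1.62,"wx":0,"wy":0,"wz":0,"gripper":3},
    {"x":0,"y":0,"z":0,"wx":0,"wy":0,"wz":0,"gripper":3}
  ]
}}

```text
time_s: 37.75
position: [0.7, -0.188, 0.3372]
tool_rot: [[-0.778, -0.54, -0.32], [-0.628, 0.665, 0.404], [-0.005, 0.515, -0.857]]
ft_force: [0.0, -0.7, 0.6]
grip_width: 0.0515
```

```bash
python3 - <<'E'
from h import *
a,r=np.load('held3.npy')
for az,rm in((0,[.5,-.17,.28]),(10,[.5,-.15,.28])):
    tg=[];P,R=place_pose(a,r,rm,az);tg.append((P,R,20))
    P,R=place_pose(a,r,[.578,.293,.28],48);tg.append((P,R,16))
    path(tg)
E
```

```text
t 37.75 p [ 0.7    -0.188   0.3372] q [-25.9  47.4  39.6  15.  120.6 119.6] w 0.0515 F [ 0.  -0.7  0.6]
20 x "x": 0.612, "y": 1.659, "z": -0.874, "wx": 0.073, "wy": -0.012, "wz": -0.048, | len 2.0 deg 5.0 q [-54.   0. 110.  65.  49.  -0.] dq [ 3.8  2.9  3.9  8.5  4.9 12.2] err 0.0000
16 x "x": -1.804, "y": -0.843, "z": 1.388, "wx": 0.000, "wy": -0.045, "wz": -0.027, | len 2.4 deg 3.0 q [ 1. 13. 94. 63. 45.  7.] dq [4.1 0.8 1.  0.2 0.9 0.6] err 0.0000
t 37.75 p [ 0.7    -0.188   0.3372] q [-25.9  47.4  39.6  15.  120.6 119.6] w 0.0515 F [ 0.  -0.7  0.6]
20 x "x": 0.482, "y": 1.717, "z": -0.884, "wx": 0.070, "wy": -0.014, "wz": -0.057, | len 2.0 deg 5.2 q [-55.   2. 108.  65.  59.  -6.] dq [ 3.8  3.   3.9  6.9  4.7 11. ] err 0.0000
16 x "x": -1.663, "y": -0.917, "z": 1.511, "wx": 0.000, "wy": -0.035, "wz": -0.022, | len 2.4 deg 2.4 q [ 1. 13. 94. 63. 45.  7.] dq [4.  0.8 1.2 0.4 1.3 0.8] err 0.0000
```

>>> {"name": "step_arm", "arguments": {
  "increments": [
    {"x":0.48,"y":1.72,"z":-0.88,"wx":0.07,"wy":-0.014,"wz":-0.057,"gripper":3},
    {"x":0.48,"y":1.72,"z":-0.88,"wx":0.07,"wy":-0.014,"wz":-0.057,"gripper":3},
    {"x":0.48,"y":1.72,"z":-0.88,"wx":0.07,"wy":-0.014,"wz":-0.057,"gripper":3},
    {"x":0.48,"y":1.72,"z":-0.88,"wx":0.07,"wy":-0.014,"wz":-0.057,"gripper":3},
    {"x":0.48,"y":1.72,"z":-0.88,"wx":0.07,"wy":-0.014,"wz":-0.057,"gripper":3},
    {"x":0.48,"y":1.72,"z":-0.88,"wx":0.07,"wy":-0.014,"wz":-0.057,"gripper":3},
    {"x":0.48,"y":1.72,"z":-0.88,"wx":0.07,"wy":-0.014,"wz":-0.057,"gripper":3},
    {"x":0.48,"y":1.72,"z":-0.88,"wx":0.07,"wy":-0.014,"wz":-0.057,"gripper":3},
    {"x":0.48,"y":1.72,"z":-0.88,"wx":0.07,"wy":-0.014,"wz":-0.057,"gripper":3},
    {"x":0.48,"y":1.72,"z":-0.88,"wx":0.07,"wy":-0.014,"wz":-0.057,"gripper":3},
    {"x":0.48,"y":1.72,"z":-0.88,"wx":0.07,"wy":-0.014,"wz":-0.057,"gripper":3},
    {"x":0.48,"y":1.72,"z":-0.88,"wx":0.07,"wy":-0.014,"wz":-0.057,"gripper":3},
    {"x":0.48,"y":1.72,"z":-0.88,"wx":0.07,"wy":-0.014,"wz":-0.057,"gripper":3},
    {"x":0.48,"y":1.72,"z":-0.88,"wx":0.07,"wy":-0.014,"wz":-0.057,"gripper":3},
    {"x":0.48,"y":1.72,"z":-0.88,"wx":0.07,"wy":-0.014,"wz":-0.057,"gripper":3},
    {"x":0.48,"y":1.72,"z":-0.88,"wx":0.07,"wy":-0.014,"wz":-0.057,"gripper":3},
    {"x":0.48,"y":1.72,"z":-0.88,"wx":0.07,"wy":-0.014,"wz":-0.057,"gripper":3},
    {"x":0.48,"y":1.72,"z":-0.88,"wx":0.07,"wy":-0.014,"wz":-0.057,"gripper":3},
    {"x":0.48,"y":1.72,"z":-0.88,"wx":0.07,"wy":-0.014,"wz":-0.057,"gripper":3},
    {"x":0.48,"y":1.72,"z":-0.88,"wx":0.07,"wy":-0.014,"wz":-0.057,"gripper":3}
  ]
}}

```text
time_s: 39.75
position: [0.3581, -0.1755, 0.4102]
tool_rot: [[0.174, -0.514, 0.84], [-0.985, -0.087, 0.151], [-0.005, -0.853, -0.521]]
ft_force: [0.4, 0.3, -1.3]
grip_width: 0.0515
```

```bash
python3 - <<'E'
from h import *
a,r=np.load('held3.npy')
s=env.observe();print(s['position']+s['tool_rot']@r,s['tool_rot']@a)
tg=[]
for z,n in((.28,15),(.2,4)):
    P,R=place_pose(a,r,[.578,.293,z],48);tg.append((P,R,n))
path(tg)
E
```

```text
[ 0.50040008 -0.15166933  0.2750318 ] [ 0.00319077 -0.00171347  0.99999344]
t 39.75 p [ 0.3581 -0.1755  0.4102] q [-53.2   2.7 106.5  64.3  57.9  -3.8] w 0.0515 F [ 0.4  0.3 -1.3]
15 x "x": -1.780, "y": -1.000, "z": 1.594, "wx": 0.000, "wy": -0.038, "wz": -0.023, | len 2.6 deg 2.5 q [ 1. 13. 94. 63. 45.  7.] dq [4.2 0.9 1.5 0.8 1.4 1.8] err 0.0000
4 x "x": 0.000, "y": 1.710, "z": 1.038, "wx": 0.000, "wy": 0.000, "wz": 0.000, | len 2.0 deg 0.0 q [  1.  19. 101.  76.  40. -12.] dq [0.  1.7 1.9 3.7 1.4 4.9] err 0.0000
```

>>> {"name": "step_arm", "arguments": {
  "increments": [
    {"x":-1.78,"y":-1.0,"z":1.59,"wx":0,"wy":-0.038,"wz":-0.023,"gripper":3},
    {"x":-1.78,"y":-1.0,"z":1.59,"wx":0,"wy":-0.038,"wz":-0.023,"gripper":3},
    {"x":-1.78,"y":-1.0,"z":1.59,"wx":0,"wy":-0.038,"wz":-0.023,"gripper":3},
    {"x":-1.78,"y":-1.0,"z":1.59,"wx":0,"wy":-0.038,"wz":-0.023,"gripper":3},
    {"x":-1.78,"y":-1.0,"z":1.59,"wx":0,"wy":-0.038,"wz":-0.023,"gripper":3},
    {"x":-1.78,"y":-1.0,"z":1.59,"wx":0,"wy":-0.038,"wz":-0.023,"gripper":3},
    {"x":-1.78,"y":-1.0,"z":1.59,"wx":0,"wy":-0.038,"wz":-0.023,"gripper":3},
    {"x":-1.78,"y":-1.0,"z":1.59,"wx":0,"wy":-0.038,"wz":-0.023,"gripper":3},
    {"x":-1.78,"y":-1.0,"z":1.59,"wx":0,"wy":-0.038,"wz":-0.023,"gripper":3},
    {"x":-1.78,"y":-1.0,"z":1.59,"wx":0,"wy":-0.038,"wz":-0.023,"gripper":3},
    {"x":-1.78,"y":-1.0,"z":1.59,"wx":0,"wy":-0.038,"wz":-0.023,"gripper":3},
    {"x":-1.78,"y":-1.0,"z":1.59,"wx":0,"wy":-0.038,"wz":-0.023,"gripper":3},
    {"x":-1.78,"y":-1.0,"z":1.59,"wx":0,"wy":-0.038,"wz":-0.023,"gripper":3},
    {"x":-1.78,"y":-1.0,"z":1.59,"wx":0,"wy":-0.038,"wz":-0.023,"gripper":3},
    {"x":-1.78,"y":-1.0,"z":1.59,"wx":0,"wy":-0.038,"wz":-0.023,"gripper":3},
    {"x":0,"y":1.71,"z":1.04,"wx":0,"wy":0,"wz":0,"gripper":3},
    {"x":0,"y":1.71,"z":1.04,"wx":0,"wy":0,"wz":0,"gripper":3},
    {"x":0,"y":1.71,"z":1.04,"wx":0,"wy":0,"wz":0,"gripper":3},
    {"x":0,"y":1.71,"z":1.04,"wx":0,"wy":0,"wz":0,"gripper":3},
    {"x":0,"y":0,"z":0,"wx":0,"wy":0,"wz":0,"gripper":3}
  ]
}}

```text
time_s: 41.75
position: [0.4806, 0.1859, 0.3341]
tool_rot: [[0.745, -0.357, 0.564], [-0.667, -0.382, 0.64], [-0.013, -0.853, -0.522]]
ft_force: [0.1, 0.2, -0.3]
grip_width: 0.0514
```

```bash
python3 - <<'E'
from h import *
import pickle
a,r=np.load('held3.npy')
s=env.observe();rim=s['position']+s['tool_rot']@r;print(rim,s['tool_rot']@a)
tg=[]
for z,n in((.065,9),):
    P,R=place_pose(a,r,[.578,.293,z],48);tg.append((P,R,n))
path(tg)
b=shot('scene');print('lid px scene',proj(b,rim+[0,0,.08]))
cv2.imwrite('pics/m12.png',cv2.resize(b['color'][100:260,220:400],(540,480),interpolation=cv2.INTER_CUBIC))
E
```

```text
[0.57683227 0.29313367 0.19873012] [ 0.01092884 -0.00427471  0.99993114]
t 41.75 p [0.4806 0.1859 0.3341] q [ 1.9 19.4 99.2 74.  40.2 -7.5] w 0.0514 F [ 0.1  0.2 -0.3]
9 x "x": 0.019, "y": 1.273, "z": 0.778, "wx": 0.000, "wy": 0.001, "wz": -0.001, | len 1.5 deg 0.1 q [  1.  34. 110. 103.  40. -47.] dq [1.3 1.8 3.5 4.8 0.5 7.2] err 0.0000
lid px scene [[350.008577   150.03679406]]
```

View pics/m12.png

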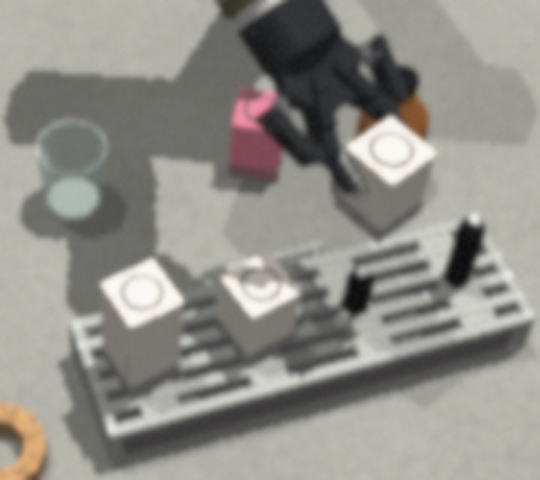

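Lid ring at (391,149) matches the prediction; the other two jars hang seated. Lowering onto the last short peg.

>>> {"name": "step_arm", "arguments": {
  "increments": [
    {"x":0.02,"y":1.27,"z":0.78,"wx":0,"wy":0.001,"wz":-0.001,"gripper":3},
    {"x":0.02,"y":1.27,"z":0.78,"wx":0,"wy":0.001,"wz":-0.001,"gripper":3},
    {"x":0.02,"y":1.27,"z":0.78,"wx":0,"wy":0.001,"wz":-0.001,"gripper":3},
    {"x":0.02,"y":1.27,"z":0.78,"wx":0,"wy":0.001,"wz":-0.001,"gripper":3},
    {"x":0.02,"y":1.27,"z":0.78,"wx":0,"wy":0.001,"wz":-0.001,"gripper":3},
    {"x":0.02,"y":1.27,"z":0.78,"wx":0,"wy":0.001,"wz":-0.001,"gripper":3},
    {"x":0.02,"y":1.27,"z":0.78,"wx":0,"wy":0.001,"wz":-0.001,"gripper":3},
    {"x":0.02,"y":1.27,"z":0.78,"wx":0,"wy":0.001,"wz":-0.001,"gripper":3},
    {"x":0.02,"y":1.27,"z":0.78,"wx":0,"wy":0.001,"wz":-0.001,"gripper":3},
    {"x":0,"y":0,"z":0,"wx":0,"wy":0,"wz":0,"gripper":3}
  ]
}}

```text
time_s: 42.8
position: [0.4826, 0.1857, 0.2021]
tool_rot: [[0.743, -0.346, 0.573], [-0.669, -0.387, 0.634], [0.002, -0.855, -0.519]]
ft_force: [0.7, -0.2, -1.6]
grip_width: 0.0516
```

```bash
python3 - <<'E'
from h import *
a,r=np.load('held3.npy')
s=env.observe();print(s['position']+s['tool_rot']@r,s['tool_rot']@a,s['ft_force'],s['tool_rot'])
E
```

```text
[0.58101618 0.29173531 0.0673305 ] [-0.00284552  0.00293423  0.99999165] [ 0.71729816 -0.20372183 -1.56992333] [[ 0.74302207 -0.34628696  0.57271594]
 [-0.66926466 -0.38667005  0.6344849 ]
 [ 0.00173826 -0.85473482 -0.51906201]]
```

>>> {"name": "step_arm", "arguments": {
  "increments": [
    {"x":-0.1,"y":0.45,"z":0.2,"wx":0,"wy":0,"wz":0,"gripper":3},
    {"x":-0.1,"y":0.3,"z":0.15,"wx":0,"wy":0,"wz":0,"gripper":3},
    {"x":0,"y":0.17,"z":0.1,"wx":0,"wy":0,"wz":0,"gripper":3},
    {"x":0,"y":0,"z":0,"wx":0,"wy":0,"wz":0,"gripper":3}
  ]
}}

```text
time_s: 43.2
position: [0.4801, 0.1865, 0.1926]
tool_rot: [[0.743, -0.345, 0.573], [-0.669, -0.387, 0.635], [0.003, -0.855, -0.518]]
ft_force: [-0.3, -0.6, -1.4]
grip_width: 0.0513
```

>>> {"name": "step_arm", "arguments": {
  "increments": [
    {"x":0,"y":0.13,"z":0.08,"wx":0,"wy":0,"wz":0,"gripper":3},
    {"x":0,"y":0,"z":0,"wx":0,"wy":0,"wz":0,"gripper":3}
  ]
}}

```text
time_s: 43.4
position: [0.4801, 0.1864, 0.1909]
tool_rot: [[0.743, -0.345, 0.573], [-0.669, -0.387, 0.635], [0.003, -0.855, -0.518]]
ft_force: [-0.5, -0.3, -0.9]
grip_width: 0.0514
```

>>> {"name": "step_arm", "arguments": {
  "increments": [
    {"x":0,"y":0.13,"z":0.08,"wx":0,"wy":0,"wz":0,"gripper":3},
    {"x":0,"y":0,"z":0,"wx":0,"wy":0,"wz":0,"gripper":3}
  ]
}}

```text
time_s: 43.6
position: [0.4801, 0.1865, 0.1893]
tool_rot: [[0.743, -0.345, 0.573], [-0.669, -0.387, 0.635], [0.002, -0.855, -0.518]]
ft_force: [0.3, 0.1, -1.4]
grip_width: 0.0508
```

>>> {"name": "step_arm", "arguments": {
  "increments": [
    {"x":0,"y":0.13,"z":0.08,"wx":0,"wy":0,"wz":0,"gripper":3},
    {"x":0,"y":0,"z":0,"wx":0,"wy":0,"wz":0,"gripper":3}
  ]
}}

```text
time_s: 43.8
position: [0.4802, 0.1865, 0.1884]
tool_rot: [[0.743, -0.344, 0.574], [-0.669, -0.385, 0.635], [0.003, -0.856, -0.516]]
ft_force: [-3.2, -1.7, 5.7]
grip_width: 0.0512
```

>>> {"name": "step_arm", "arguments": {
  "increments": [
    {"x":0,"y":0.13,"z":0.08,"wx":0,"wy":0,"wz":0,"gripper":3},
    {"x":0,"y":0,"z":0,"wx":0,"wy":0,"wz":0,"gripper":3}
  ]
}}

```text
time_s: 44.0
position: [0.4802, 0.1864, 0.1879]
tool_rot: [[0.743, -0.342, 0.575], [-0.669, -0.383, 0.637], [0.003, -0.858, -0.514]]
ft_force: [-7.2, -6.2, 15.4]
grip_width: 0.0516
```

Seated. Release, retreat and rise clear.

>>> {"name": "step_arm", "arguments": {
  "increments": [
    {"x":0,"y":0,"z":0,"wx":0,"wy":0,"wz":0,"gripper":8.5},
    {"x":0,"y":0,"z":0,"wx":0,"wy":0,"wz":0,"gripper":8.5},
    {"x":0,"y":0,"z":0,"wx":0,"wy":0,"wz":0,"gripper":8.5},
    {"x":0,"y":0,"z":-2,"wx":0,"wy":0,"wz":0,"gripper":8.5},
    {"x":0,"y":0,"z":-2.5,"wx":0,"wy":0,"wz":0,"gripper":8.5},
    {"x":0,"y":0,"z":-2.5,"wx":0,"wy":0,"wz":0,"gripper":8.5},
    {"x":0,"y":-2.5,"z":-2,"wx":0,"wy":0,"wz":0,"gripper":8.5},
    {"x":0,"y":-3,"z":-1.5,"wx":0,"wy":0,"wz":0,"gripper":8.5},
    {"x":2,"y":-3,"z":-1.5,"wx":0,"wy":0,"wz":0,"gripper":8.5},
    {"x":3,"y":-2,"z":-1,"wx":0,"wy":0,"wz":0,"gripper":8.5},
    {"x":3,"y":0,"z":-1,"wx":0,"wy":0,"wz":0,"gripper":8.5},
    {"x":0,"y":0,"z":0,"wx":0,"wy":0,"wz":0,"gripper":8.5}
  ]
}}

```text
time_s: 45.2
position: [0.4973, 0.0825, 0.3498]
tool_rot: [[0.741, -0.344, 0.577], [-0.672, -0.386, 0.632], [0.006, -0.856, -0.517]]
ft_force: [-0.6, -0.2, -0.0]
grip_width: 0.0848
```

```bash
python3 - <<'E'
from h import *
b=shot('scene');t=shot('top')
c=cv2.resize(b['color'][100:260,90:400],None,fx=1.8,fy=1.8,interpolation=cv2.INTER_CUBIC);d=cv2.resize(t['color'][125:285,130:440],None,fx=1.8,fy=1.8,interpolation=cv2.INTER_CUBIC)
cv2.imwrite('pics/fin.png',np.vstack([c,d]))
for p in([.6235,.1975,.135],[.578,.293,.135],[.6685,.1025,.17]): print(((proj(b,p)[0]-[90,100])*1.8).round(),((proj(t,p)[0]-[130,125])*1.8+[0,288]).round())
E
```

```text
[388. 170.] [154. 371.]
[454. 153.] [ 97. 399.]
[320. 174.] [210. 340.]
```

View pics/fin.png

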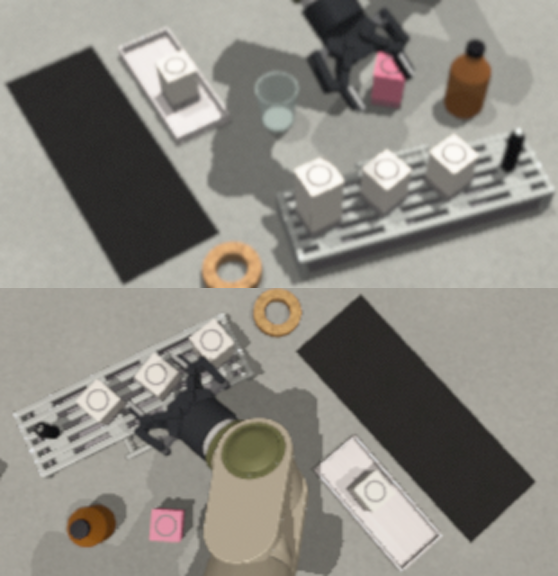

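Scene-view lids at (388,169), (454,153) and (319,176), and top-view at (156,374), (98,400) and (212,340), match seated jars on the three pegs. The mat is empty, the dry jar is upright in the tray, bystanders are in place, and the gripper is open and clear.

```bash
python3 -c "
from rig import env
print(env.observe()['time_s'],env.close_job())"
```

```text
the job is handed in; nothing more can be done
45.3 None
```

The job is done and handed in at 45.3 s.

- **Drip tray:** I pushed it home until it met its stop, at about 40 N, before any washed jar was near the rack.
- **Dry jar:** The one dry jar, a short one, stands mouth down in the storage tray.
- **Washed jars:** Three were present. Both short ones hang mouth down on the two short pegs, and the tall one hangs on the right-hand tall peg. I lowered each until the force rose, then released it.

In the last pictures all three lids sit within about 3 crop pixels (about 5 mm) of where a seated jar should show. The dry jar is upright, the mat is empty, the bottle, beaker and cork ring look undisturbed, and the gripper is open and clear. I did not measure the tray's travel again at the end; in the earlier close wrist view it showed fully under the rack, and nothing touched it afterwards.

Two readings were slightly off. The gripper stopped about 8 mm higher than planned at the three mat grasps, so I used the measured pose for each placing. The tall jar touched down about 2 to 3 mm higher than estimated, which is within my uncertainty about its rim position. No grip slip or knocked jar showed up.

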